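# Pack the candling torch into the toolbox and close it up

## Robot

A 7-joint arm with a two-finger parallel gripper is mounted at the origin on a cart in front of the work surface, level with it; the furniture and walls round the work are solid. World frame = base frame: x ahead of the robot, y to its left, z up, the work surface at z = 0. Lengths are in m, angles in rad, forces in N, time in s.
With the tool pointing down it reaches from about 0.4 to 0.85 m from the base axis. Payload 10.4 kg.
Tool frame: the origin (TCP) lies between the finger pads; the fingertips stand manip.tip_extent ahead of it and the grasp point (between the pads) lies 6 mm ahead of it (manip.tip_extent is the distance from the TCP to the fingertips, in m); z points along the fingers, y is the line along which they close (so a half turn about z gives the same grasp; the last joint's range is limited). The gripper opens to 85 mm and grips with 20 to 120 N. Pads are 22 mm wide; open, the fingers measure 114 mm over their backs; the gripper's body (76 mm by 85 mm) begins 54 mm behind the grasp point. The pads swing forward as they close: fully open they stand 13 mm farther back than shut.
Start: joints at [-1.312, 0.332, -0.065, 1.46, 0.022, 1.35, -0.088], TCP at [0.174, 0.6, 0.256] pointing down, gripper open.
Joint ranges: [-2.6, 2.6], [-0.5, 2.12], [-1.47, 1.34], [0.16, 2.42], [-1.27, 4.41], [0.06, 2.06], [-2.6, 2.6]. Speed limits (rad/s): [2.22, 2.22, 2.79, 2.79, 3.14, 3.14, 3.14].

## Interface

Orientations are given as a unit quaternion [x, y, z, w].
In Python, from workcell import get_obs, optics, workorder, manip gives the robot as it stands.
- The arm moves only by the tool jog_arm, never from a script. Its argument "increments" is a list of rows, each a list of 7 numbers: the shift along the tool's x, y, z in m, then the turn, a rotation vector about the tool's x, y, z in rad, then the opening, from -1 (shut) to 1 (fully open). A call has 1 to 5 rows; each row is the pose to reach, as a shift and turn from the pose commanded when the call began, along the tool's axes at that moment; what a row does not reach only later rows make up. A row lasts 1/12 s, in which the tool goes at most 41.7 mm and 7.16 degrees, less where a joint would pass 70% of its speed; a pose out of reach is approached as far as the arm can. A call with a gripper value outside its range is refused whole. The fingers move at their own pace and stop on an object; "grip_force" is the grip in N (left out, the last holds). Time passes only in rows, so rows that repeat a pose let the fingers close. It gives the time, the measured TCP pose, the force, the opening and the grip force at its end, in the units of the state.
- get_obs(): the state, without advancing time (a new reading comes with each control period).
- optics.camera(name): name is "side" or "top" or "wrist"; returns a dict with "color" (420x560x3 uint8, red, green, blue), "depth" (420x560 float32, m along the optical axis (not along the pixel's ray), 0 where there is no reading), "K" (3x3 intrinsics, pixels), "R" (3x3) and "t" (3): a world point X has camera coordinates R X + t. Camera axes: x right, y down, z forward; pixel columns grow to the right and rows downward; lengths in m; the calibration is good to about 2 mm. A picture is of the moment at which its call begins.
- workorder.hand_in(): hands the job in; it is judged then, once.
The state is a dict: "clock": time; "joint_pos": joint angles; "joint_velocities": joint speeds; "tau": joint torques, N m; "position": TCP position; "ee_rot": TCP orientation; "ft_force": force on the tool from outside, world axes, zero at the start; "torque": the same for the moment, N m; "grip_width": opening from 0.0 (shut) to 1.0 (fully open); "grasp_force": force on a finger pad.
Only numpy, scipy, OpenCV 4.12 (cv2) and the standard library are available. Lean on these libraries where they do the work, as an engineer would, in place of code of your own. Each camera call takes 0.05 s, during which the arm holds its last target. There are 200 camera calls.

## Task

Put the egg-candling torch away: take it off its charging dock, lay it down flat on the floor of the open toolbox's tray without dropping it, then guide the lid down until it is nearly shut, so that it does not slam. Only when the lid is fully shut, fold both front latches down flat against the box. The salve tin and the marker stay in the tray; leave everything else on the bench where it is.

Things in the scene. Friction and masses are not known exactly. Their poses are not given: they have to be found in the camera images.
- torch: black torch, 118 mm long along its y axis (+y tail, -y lens), round: barrel 34 mm across from y -12 to +36, 37 from -29 to -12, head 39 from -53 to -28, tail cap 39 from 38 to 59; 0.10 to 0.20 kg. Origin on its skin at mid length; its axis runs 19 mm off, at z = +19. Starts upright, tail down in the dock, lens 128 mm above the bench. Too tall to stand in the tray under the lid: it must lie
- torch_mid (a point): point on the torch's own axis at mid length (axes as the torch)
- dock: black charging dock of the torch, fixed to the bench: foot 82 mm across, 10 high (a small cable boss at +x), on it a round well 54 mm across outside, 43 inside, rim 56 mm above the bench, floor at 11: the torch is drawn straight up at least 50 mm to leave it. Origin under its centre
- kit: black toolbox, 180 (x) x 260 (y) x 136 mm high when shut, fixed, lid open. Origin under its centre; front with latches to its -x, hinge at the back. Inside, a tray: floor 47 mm above the bench, x -73 to +74, y -121 to +121, split by a 4 mm wall at y = 0 that rises to 70 mm; box walls rise to a rim at 85 mm; 72 mm from tray floor to shut lid. The torch fits a half only along x or aslant
- tray_left (a point): point on the tray's floor in its left half (+y of the box), 42 mm from the middle wall's centre; axes as the box. The few flat small tools to be seen on the floor here are no obstacle
- tray_right (a point): the same in its right half (-y of the box)
- lid_hinge (a point): middle of the lid's hinge axis (along y of the box), 85 mm above the bench, 81 mm behind the box's centre
- kit_lid (a joint): lid angle in rad: 0 shut, 1.48 wide open (starts near 1.47). Above about 1.2 it stays open by its own weight, below it falls shut by itself; lid about 0.28 kg
- lid_front (a point): middle of the lid's front rim (moves with the lid). The rim is 36 mm thick from lower lip to top face (86 to 122 mm high when shut), this point half way, 2 mm inside the front face. The lid is hollow, walls 3 mm, lip 8 mm. Carry handle fixed flat on top, x 0 to +40, up to 136 mm. Open, the rim is the upper edge, 250 mm up, open to a grasp from above, fingers before lip and behind top face
- kit_latch1 (a joint): left latch (+y), angle in rad: 0 folded down flat against the box front, 1.57 straight out to the front (lid shut); starts 1.3 to 1.7, stays where it is left
- latch_left (a point): free end of the left latch, an orange flap 22 mm wide, 42 mm long, 3.5 thick, hinged on the lid's front 102 mm above the bench (lid shut) and 70 mm left of the middle; moves with lid and latch
- kit_latch2 (a joint): right latch (-y), as the left one
- latch_right (a point): free end of the right latch, 70 mm right of the middle
- salve_tin: round salve tin, 62 mm across, 35 tall, standing in one half of the tray near the outer end wall (either half); origin under its centre
- marker: marker pen, 17 mm thick, 135 long along its y axis, lying in the other half of the tray near its end wall, along x of the box; origin under its middle. Beside it some 75 mm of the tray are free as far as the middle wall
- jar_nails: clear jar of nails with a mustard screw cap, 64 mm across, 112 tall; origin under its centre; stands where the dock could have stood
- dropper_bottle: white dropper bottle, 36 mm across, 109 tall, black nozzle; origin under its centre
- thermometer: small white thermometer, 50 x 62 x 18 mm, lying face up; origin under its centre
- pot_clear: small clear sample pot with white lid, 50 mm across, 39 tall; origin under its centre
- pot_green: small pale green sample pot with white lid, 50 mm across, 37 tall; origin under its centre
- screwdriver_yellow: screwdriver with a yellow handle, 170 mm long, 27 tall, lying along its y axis; origin under its middle
- spring_clamp: black spring clamp, 112 mm long, 44 wide, 20 tall, lying along its y axis; origin under its middle

How it is judged:
By the outcome, as a careful person would: the job done as asked, in the order asked, and still so for the second after the job is handed in, with the robot touching nothing.
It also fails if it takes over 72 s, if anything falls off the work surface, if the arm or the gripper's body presses on something with over 40 N, if the wrist force passes 120 N, or if a joint passes its speed limit or range.

## Working session

There is one attempt and no reset: what is moved stays moved. The work goes in short steps, Python scripts to look and compute and a tool call to move; the robot and the scene stay as the last step left them, time stands still between calls to the robot, and variables do not carry over. Pictures are saved under pics/ and viewed, at most 10 in all, crops included, and the job is handed in when it is done.

Besides the shell and the picture viewer there is one more tool, called after ">>>" as name(argument=value, ...) on one line, values as JSON. jog_arm: Moves the arm, as the interface text tells. Its arguments: {"type":"object","properties":{"increments":{"type":"array"},"grip_force":{"type":"number"}},"required":["increments"]}

```bash
mkdir -p pics
cat > h.py <<'E'
import numpy as np, cv2
from scipy.spatial.transform import Rotation as Ro
from workcell import get_obs, optics, workorder, manip
def cam(n): return optics.camera(n)
def save(c,f): cv2.imwrite(f,cv2.cvtColor(c["color"],cv2.COLOR_RGB2BGR))
def cloud(c):
    d=c["depth"]; v,u=np.indices(d.shape); K=c["K"]
    p=np.stack([(u-K[0,2])/K[0,0]*d,(v-K[1,2])/K[1,1]*d,d],-1)
    P=(p-c["t"])@c["R"]; P[d==0]=np.nan; return P
def ray(c,u,v,z):
    K=c["K"]; d=np.array([(u-K[0,2])/K[0,0],(v-K[1,2])/K[1,1],1])@c["R"]; o=-c["t"]@c["R"]
    return o+d*(z-o[2])/d[2]
E
python3 - <<'E'
from h import *
print(manip.tip_extent, get_obs())
for n in("side","top"):
    c=cam(n); save(c,f"pics/{n}0.png"); np.savez(n+"0.npz",**c); print(n,c["K"],-c["t"]@c["R"],c["R"])
a=cv2.imread("pics/top0.png");
E
```

```text
0.025 {'clock': 0.0, 'joint_pos': array([-1.31159842,  0.33286344, -0.06467987,  1.46091763,  0.02162073,
        1.34990745, -0.08851879]), 'joint_velocities': array([-7.13170877e-04, -6.98005390e-04,  4.79748384e-06, -1.28619675e-03,
       -5.95039625e-04,  2.02492176e-04,  6.59889979e-04]), 'tau': array([ 3.75628006e-04, -6.25458956e+01,  4.92602284e-02, -3.91598618e+01,
        1.62184919e-02,  1.00281290e-02,  5.22147479e-05]), 'position': array([0.17373057, 0.6000235 , 0.25553244]), 'ee_rot': array([ 1.40439504e-01,  9.90089014e-01, -6.97975671e-04, -5.27922000e-05]), 'ft_force': array([-0.15296601,  0.18393728,  0.41011128]), 'torque': array([ 0.03839177,  0.00125952, -0.01310775]), 'grasp_force': 0.0, 'grip_width': 1.0023452826181072}
side [[417.95534534   0.         284.86850053]
 [  0.         417.95534534 208.85727779]
 [  0.           0.           1.        ]] [0.30145076 0.76939219 0.82311792] [[-0.9673253  -0.25245193 -0.02344763]
 [-0.14379454  0.62243718 -0.76934718]
 [ 0.20881786 -0.74083735 -0.63840044]]
top [[517.84298306   0.         271.90905265]
 [  0.         517.84298306 206.96761972]
 [  0.           0.           1.        ]] [-0.21287218  0.04047134  1.51919598] [[-0.08082002 -0.9966483   0.01266058]
 [-0.88538004  0.06595152 -0.46016581]
 [ 0.45778849 -0.04840004 -0.88774272]]
```

View pics/top0.png

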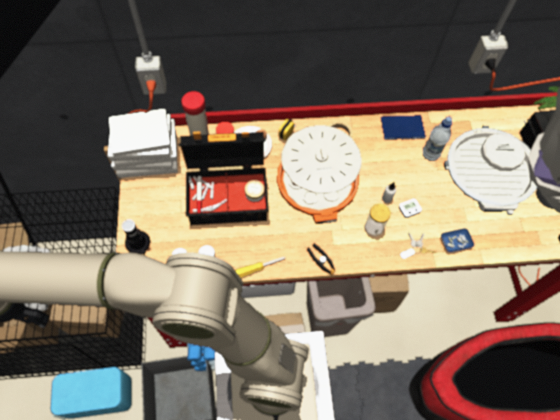

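View pics/side0.png

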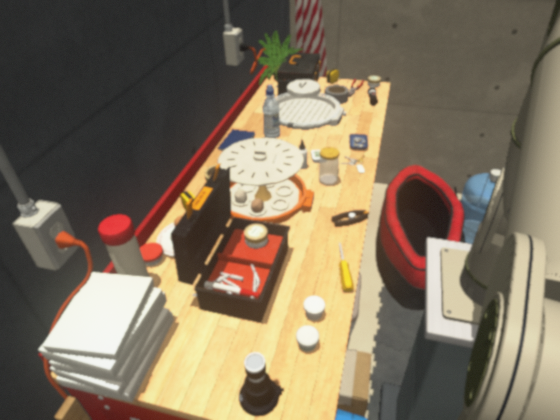

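The top view shows the open box near (227,195), with the tin in its right half (255,188) and the marker and tools in the left. The torch stands in its dock at (133,238). In the side view the dock is at (258,385), the box at (245,265) and the lid is raised behind it. Next I'll measure these.

Run:
```python
from h import *
t=dict(np.load("top0.npz")); s=dict(np.load("side0.npz"))
A=t["color"][110:260,100:290]; B=s["color"][160:420,160:350]
A=cv2.resize(A,None,fx=2.6,fy=2.6,interpolation=cv2.INTER_CUBIC); B=cv2.resize(B,None,fx=2.15,fy=2.15,interpolation=cv2.INTER_CUBIC)
h=560; o=np.zeros((h,800,3),np.uint8); o[:A.shape[0],:390]=A[:,:390]; o[:min(h,B.shape[0]),391:391+B.shape[1]]=B[:h]
cv2.imwrite("pics/crop0.png",o[...,::-1])
for n,c in(("top",t),("side",s)):
    P=cloud(c); z=P[...,2]
    hsv=cv2.cvtColor(c["color"],cv2.COLOR_RGB2HSV)
    # tray floor: red
    red=((hsv[...,0]<8)|(hsv[...,0]>172))&(hsv[...,1]>140)&(abs(z-.047)<.015)&(P[...,0]>.3)&(P[...,0]<.8)
    k,l,st,ce=cv2.connectedComponentsWithStats(red.astype(np.uint8))
    for i in range(1,k):
        if st[i,4]>60: q=P[l==i]; print(n,"red",st[i],q.mean(0),q.min(0),q.max(0))
    # things near torch
    m=(z>.11)&(z<.16)&(P[...,1]>.2)&(P[...,0]>.3)&(P[...,0]<.85)
    k,l,st,ce=cv2.connectedComponentsWithStats(m.astype(np.uint8))
    for i in range(1,k):
        if st[i,4]>30: q=P[l==i]; print(n,"hi",st[i],q.mean(0).round(3),q.min(0).round(3),q.max(0).round(3))
    rim=(abs(z-.085)<.006)&(hsv[...,2]<90)&(P[...,1]>-.1)&(P[...,1]<.6)&(P[...,0]>.3)&(P[...,0]<.85)
    k,l,st,ce=cv2.connectedComponentsWithStats(rim.astype(np.uint8))
    for i in range(1,k):
        if st[i,4]>30:
            q=P[l==i]; print(n,"rim",st[i],q.mean(0).round(3),q.min(0).round(3),q.max(0).round(3))
    lid=(z>.12)&(z<.3)&(hsv[...,2]<90)&(P[...,1]>-.1)&(P[...,1]<.5)&(P[...,0]>.4)&(P[...,0]<1)
    k,l,st,ce=cv2.connectedComponentsWithStats(lid.astype(np.uint8))
    for i in range(1,k):
        if st[i,4]>60: q=P[l==i]; print(n,"lid",st[i],q.mean(0).round(3),q.min(0).round(3),q.max(0).round(3))
```

```text
top red [226 173  40  37 943] [0.60821976 0.05323646 0.0493876 ] [ 0.54312919 -0.01891178  0.03513   ] [0.67770557 0.10193834 0.0617379 ]
top red [198 175  28  34 488] [0.62038893 0.14130558 0.04964645] [0.55438867 0.10614669 0.0397587 ] [0.67938512 0.19435712 0.06164117]
top red [188 178  11  35 168] [0.59579733 0.21515119 0.05091242] [0.54156181 0.19404951 0.03414727] [0.68058775 0.22634058 0.06199887]
top hi [186 115   8  12  50] [0.841 0.21  0.133] [0.834 0.2   0.11 ] [0.85  0.222 0.157]
top hi [ 107  116   63   44 2366] [0.775 0.37  0.147] [0.718 0.274 0.11 ] [0.85  0.472 0.16 ]
top hi [184 149  10  18  88] [0.704 0.216 0.136] [0.674 0.2   0.11 ] [0.718 0.228 0.16 ]
top hi [121 219  15  15 163] [0.474 0.394 0.128] [0.455 0.375 0.11 ] [0.496 0.414 0.138]
top rim [196 165  18   8  42] [0.679 0.171 0.086] [0.67  0.142 0.079] [0.697 0.196 0.091]
top rim [264 175   3  31  42] [ 0.592 -0.022  0.086] [ 0.536 -0.026  0.079] [ 0.642 -0.019  0.091]
top rim [197 212  32   4  49] [0.519 0.149 0.084] [0.515 0.1   0.079] [0.525 0.196 0.09 ]
top lid [ 152   56  130   47 4555] [0.941 0.101 0.21
[... 931 characters left out ...]
6] [0.455 0.376 0.11 ] [0.493 0.414 0.132]
side rim [219 225  10  11  48] [0.677 0.034 0.087] [0.671 0.018 0.08 ] [0.689 0.047 0.091]
side rim [198 263  10  12  58] [0.677 0.172 0.086] [0.671 0.156 0.079] [0.685 0.186 0.091]
side rim [196 286  69  18 204] [0.59  0.229 0.083] [0.515 0.203 0.079] [0.668 0.234 0.087]
side lid [  55  123  100  130 5733] [0.94  0.085 0.222] [ 0.882 -0.1    0.12 ] [0.945 0.292 0.3  ]
side lid [ 172  169   58  107 2106] [0.689 0.117 0.191] [ 0.663 -0.024  0.12 ] [0.71  0.233 0.253]
side lid [ 44 233  18  29 136] [0.889 0.333 0.267] [0.887 0.326 0.227] [0.892 0.341 0.299]
side lid [   0  234   86  125 4699] [0.94  0.383 0.189] [0.888 0.23  0.12 ] [0.945 0.499 0.3  ]
```

View pics/crop0.png

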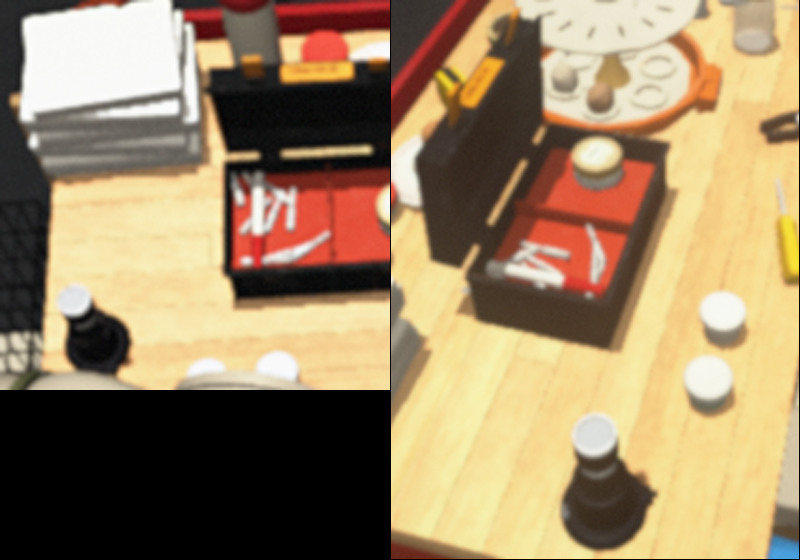

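>>> jog_arm(increments=[[-0.03,-0.02,-0.02,0,0,0,1],[-0.055,-0.05,-0.04,0,0,0,1],[-0.08,-0.08,-0.06,0,0,0,1],[-0.11,-0.11,-0.08,0,0,0,1],[-0.14,-0.14,-0.1,0,0,0,1]])

```text
clock: 0.52
position: [0.2632, 0.4369, 0.3505]
ee_rot: [0.14, 0.99, -0.0, -0.0]
ft_force: [-0.2, 0.1, 0.3]
grip_width: 1.0
grasp_force: 0.0
```

```bash
cat > log.py <<'E'
from h import *
import json,sys
o=get_obs(); r=[*o["joint_pos"],*o["position"],*o["ee_rot"]]
open("log.txt","a").write(json.dumps([float(x) for x in r])+"\n")
R=Ro.from_quat(o["ee_rot"]).as_matrix()
print(round(o["clock"],2),"q",o["joint_pos"].round(3),"p",o["position"].round(4),"z",R[:,2].round(2),"x",R[:,0].round(2),"f",o["ft_force"].round(1),"g",round(o["grip_width"],3),round(o["grasp_force"],1))
E
python3 log.py
```

```text
0.52 q [-1.137e+00  4.300e-02  2.000e-02  1.605e+00 -1.000e-03  1.494e+00
  1.720e-01] p [0.2632 0.4369 0.3505] z [-0. -0. -1.] x [-0.96  0.28  0.  ] f [-0.2  0.1  0.3] g 1.0 0.0
```

>>> jog_arm(increments=[[-0.03,-0.03,0,-0.12,0,0,1],[-0.06,-0.06,0,-0.24,0,0,1],[-0.09,-0.09,0,-0.36,0,0,1],[-0.12,-0.12,0,-0.48,0,0,1],[-0.15,-0.15,0,-0.6,0,0,1]])

```text
clock: 0.93
position: [0.3642, 0.2542, 0.3506]
ee_rot: [0.134, 0.945, 0.296, 0.043]
ft_force: [1.5, -0.7, 1.7]
grip_width: 0.998
grasp_force: 0.0
```

```bash
python3 log.py
```

```text
0.93 q [-0.963 -0.478  0.407  2.099 -0.243  1.031  0.811] p [0.3642 0.2542 0.3506] z [ 0.16  0.55 -0.82] x [-0.96  0.28 -0.  ] f [ 1.5 -0.7  1.7] g 0.998 0.0
```

>>> jog_arm(increments=[[0,0,0,-0.12,0,0,1],[0,0,0,-0.24,0,0,1],[0,0,0,-0.36,0,0,1],[0,0,0,-0.48,0,0,1],[0,0,0,-0.6,0,0,1]])

```text
clock: 1.35
position: [0.3642, 0.2553, 0.3504]
ee_rot: [0.119, 0.833, 0.536, 0.077]
ft_force: [-0.1, -0.2, 0.9]
grip_width: 0.996
grasp_force: 0.0
```

```bash
python3 log.py
```

```text
1.35 q [-0.579 -0.484  0.395  2.38  -1.1    0.917  1.699] p [0.3642 0.2553 0.3504] z [ 0.26  0.87 -0.41] x [-0.96  0.28 -0.  ] f [-0.1 -0.2  0.9] g 0.996 0.0
```

```bash
cat > kin.py <<'E'
from h import *
import json, itertools
from scipy.optimize import least_squares
def rz(a): c,s=np.cos(a),np.sin(a); return np.array([[c,-s,0],[s,c,0],[0,0,1]])
def ry(a): c,s=np.cos(a),np.sin(a); return np.array([[c,0,s],[0,1,0],[-s,0,c]])
def fk(q,p,S):
    h0,l1,l2,l3,a2,a4,a6,y2,y4,y6,yaw,tw=p
    R=rz(S[0]*q[0]); X=np.array([0,0,h0])+R@[a2*0,y2,0]
    R=R@ry(q[1])@rz(S[1]*q[2]); X=X+R@[a2,y4,l1]
    R=R@ry(q[3]); X=X+R@[a4,0,0]; R=R@rz(S[2]*q[4]); X=X+R@[0,y6,l2]
    R=R@ry(q[5]); X=X+R@[a6,0,l3]; R=R@rz(S[3]*q[6]+tw)
    return X,R
if __name__=="__main__":
    D=[json.loads(l) for l in open("log.txt")]
    D.append([-1.31159842,0.33286344,-0.06467987,1.46091763,0.02162073,1.34990745,-0.08851879,.17373,.60002,.25553,.14044,.99009,-.000698,-.0000528])
    best=None
    for S in itertools.product([1,-1],repeat=4):
      for tw in(0,1.57,3.14,-1.57):
        def f(p):
            e=[]
            for d in D:
                X,R=fk(d[:7],p,S); e+=list(X-d[7:10])+list(.3*(R-Ro.from_quat(d[10:]).as_matrix()).ravel())
            return np.r_[e,.02*(p[4:11])]
        r=least_squares(f,[.35,.42,.45,.35,0,0,0,0,0,0,0,tw])
        if best is None or r.cost<best[0]: best=(r.cost,S,r.x,f(r.x))
    print(best[0],best[1],best[2].round(4),abs(best[3][:-7]).max()); json.dump([best[1],list(best[2])],open("kin.json","w"))
E
python3 kin.py
```

```text
2.051963498695832e-07 (-1, -1, -1, -1) [ 2.5810e-01  4.4860e-01  4.9000e-01  3.1800e-01  1.0000e-04 -0.0000e+00
  1.0000e-04 -2.2000e-02 -2.3300e-02 -4.0000e-04 -0.0000e+00  1.5708e+00] 1.231782398142256e-05
```

```bash
cat > ik.py <<'E'
from kin import *
S,P=json.load(open("kin.json")); P=np.array(P)
LO=np.array([-2.6,-.5,-1.47,.16,-1.27,.06,-2.6]);HI=np.array([2.6,2.12,1.34,2.42,4.41,2.06,2.6])
def ik(X,R,q0,m=.03,w=.02):
    def f(q):
        x,r=fk(q,P,S); return np.r_[10*(x-X),(3*(r-R)).ravel(),w*(q-q0)]
    q0=np.clip(q0,LO+m+.001,HI-m-.001)
    r=least_squares(f,q0,bounds=(LO+m,HI-m)); x,Rr=fk(r.x,P,S)
    return r.x,np.linalg.norm(x-X),np.linalg.norm(Rr-R)
def tool(z,x):
    z=np.array(z,float);z/=np.linalg.norm(z); x=np.array(x,float); x-=z*(x@z); x/=np.linalg.norm(x); return np.c_[x,np.cross(z,x),z]
E
python3 - <<'E'
from ik import *
t=dict(np.load("top0.npz")); s=dict(np.load("side0.npz"))
for n,c,(u0,u1,v0,v1) in(("top",t,(118,142,212,238)),("side",s,(240,270,350,378))):
    P_=cloud(c); g=c["color"][...,:].astype(int); 
    m=np.zeros(g.shape[:2],bool); m[v0:v1,u0:u1]=(g[v0:v1,u0:u1].min(-1)>110)&(np.nan_to_num(P_[v0:v1,u0:u1,2])>.09)
    v,u=np.nonzero(m); print(n,m.sum(),u.mean(),v.mean(),ray(c,u.mean(),v.mean(),.128).round(4), "diam~",2*np.sqrt(m.sum()/np.pi)*np.nanmedian(c["depth"][m])/c["K"][0,0])
    m=(abs(P_[...,2]-.056)<.005)&(abs(P_[...,0]-.474)<.06)&(abs(P_[...,1]-.396)<.06); q=P_[m]; print("well",q.mean(0).round(3),q.min(0).round(3),q.max(0).round(3))
T=np.array([.474,.397,.09]); q0=np.array([-.579,-.484,.395,2.38,-1.1,.917,1.699])
for d in(15,22,30):
  for ph in(30,45,60,75,90):
    a,b=np.radians(d),np.radians(ph); z=np.array([np.cos(a)*np.cos(b),np.cos(a)*np.sin(b),-np.sin(a)])
    for sx in(1,-1):
        R=tool(z,[0,0,sx]); q,e,r=ik(T-.006*z,R,q0)
        if e<.003 and r<.02: print(d,ph,sx,q.round(2),"elb",)
E
```

```text
top 143 127.8041958041958 225.08391608391608 [0.476 0.395 0.128] diam~ 0.039891645501590633
well [0.468 0.39  0.056] [0.448 0.369 0.051] [0.5   0.421 0.061]
side 361 254.0470914127424 362.19390581717454 [0.4735 0.3958 0.128 ] diam~ 0.03880777526918864
well [0.47  0.404 0.055] [0.448 0.371 0.051] [0.501 0.422 0.061]
15 90 1 [ 0.49  0.88 -0.86  2.02 -1.24  0.72  0.99] elb
22 90 1 [ 0.41  0.74 -0.79  2.02 -1.24  0.7   0.88] elb
30 30 -1 [-0.31  0.36 -0.67  2.37  2.4   0.75 -0.99] elb
30 75 1 [ 0.68  0.86 -1.23  2.17 -1.24  0.13  0.79] elb
30 90 1 [ 0.22  0.58 -0.63  2.03 -1.24  0.71  0.75] elb
```

Run:
```python
from ik import *
T=np.array([.4745,.3955,.09]); rng=np.random.default_rng(0)
mid=(LO+HI)/2
for d in(22,30):
  for ph in(30,45,60,75,85,95):
    a,b=np.radians(d),np.radians(ph); z=np.array([np.cos(a)*np.cos(b),np.cos(a)*np.sin(b),-np.sin(a)])
    best={}
    for sx in(1,-1):
      R=tool(z,[0,0,sx])
      for k in range(25):
        q,e,r=ik(T-.006*z,R,rng.uniform(LO,HI),w=.003)
        if e<.002 and r<.02:
            mg=np.min(np.minimum(q-LO,HI-q)); key=(sx,q[4]>1)
            if key not in best or mg>best[key][0]: best[key]=(mg,q.round(2))
    for k,v in best.items(): print(d,ph,k,round(v[0],2),v[1])
```

```text
22 30 (1, np.True_) 0.03 [ 0.15  0.79 -1.16  2.39  2.6   1.17  2.42]
22 30 (-1, np.True_) 0.03 [ 0.33  1.15 -1.36  2.39  2.68  1.3  -0.38]
22 60 (1, np.True_) 0.09 [ 0.5   0.72 -1.05  2.33  3.62  0.54  1.97]
22 60 (-1, np.True_) 0.09 [ 0.6   0.84 -1.16  2.33  3.49  0.47 -0.94]
22 75 (1, np.True_) 0.17 [-0.67  0.5   0.32  2.25  4.23  1.09  1.1 ]
22 75 (-1, np.True_) 0.16 [-0.71  0.51  0.36  2.26  4.23  1.11 -2.05]
22 85 (1, np.True_) 0.18 [-1.13  0.84  0.94  2.16  4.23  1.58  0.93]
22 85 (1, np.False_) 0.23 [ 0.75  1.1  -1.24  2.07 -0.59  0.31  0.42]
22 85 (-1, np.False_) 0.03 [ 0.56  0.82 -0.98  2.08 -1.24  0.52 -2.23]
22 85 (-1, np.True_) 0.25 [-1.2   0.93  1.03  2.16  4.16  1.68 -2.26]
22 95 (1, np.True_) 0.03 [-1.03  0.88  0.9   2.03  4.38  1.68  0.95]
22 95 (1, np.False_) 0.44 [ 0.58  0.93 -1.03  1.95 -0.79  0.62  0.6 ]
22 95 (-1, np.True_) 0.17 [-1.15  1.04  1.08  2.04  4.24  1.85 -2.25]
22 95 (-1, np.False_) 0.22 [ 0.44  0.8  -0.84  1.96 -1.04  0.73 -2.38]
30 30 (1, np.True_) 0.05 [-0.31  0.35 -0.67  2.37  2.4   0.75  2.14]
30 30 (-1, np.True_) 0.07 [ 0.14  0.6  -1.15  2.35  2.
[... 433 characters left out ...]
30 75 (-1, np.True_) 0.11 [-1.11  0.52  0.77  2.25  4.3   1.09 -2.26]
30 75 (-1, np.False_) 0.06 [ 0.7   0.88 -1.25  2.17 -1.15  0.12 -2.43]
30 85 (1, np.False_) 0.25 [ 0.69  0.92 -1.22  2.07 -0.49  0.31  0.19]
30 85 (1, np.True_) 0.08 [-1.37  1.07  1.26  2.16  4.16  1.72  0.72]
30 85 (-1, np.False_) 0.03 [ 0.78  1.17 -1.4   2.06  0.4   0.32  2.57]
30 85 (-1, np.True_) 0.07 [-1.37  1.09  1.27  2.16  4.15  1.73 -2.43]
30 95 (1, np.True_) 0.11 [-1.27  1.1   1.23  2.04  4.27  1.83  0.79]
30 95 (1, np.False_) 0.47 [ 0.51  0.8  -0.99  1.95 -0.73  0.6   0.45]
30 95 (-1, np.True_) 0.08 [-1.24  1.02  1.18  2.04  4.33  1.76 -2.32]
30 95 (-1, np.False_) 0.07 [ 0.1   0.57 -0.48  1.97 -1.2   0.84 -2.4 ]
```

```bash
cat > go.py <<'E'
from ik import *
def go(X,z,x,g=1):
    o=get_obs(); R=Ro.from_quat(o["ee_rot"]); T=Ro.from_matrix(tool(z,x))
    d=R.inv().apply(np.array(X)-o["position"]); r=(R.inv()*T).as_rotvec()
    n=max(np.linalg.norm(d)/.0415,np.degrees(np.linalg.norm(r))/7.1)
    q,e,er=ik(np.array(X),T.as_matrix(),o["joint_pos"])
    print("rows",round(n,1),"total",d.round(4),r.round(4),"perrow",(d/np.ceil(n)).round(4),(r/np.ceil(n)).round(4),"| ik",q.round(2),round(e,4),round(er,3))
def dirv(ph,de):
    a,b=np.radians(de),np.radians(ph); return np.array([np.cos(a)*np.cos(b),np.cos(a)*np.sin(b),-np.sin(a)])
E
python3 - <<'E'
from go import *
z=dirv(95,28)
go([.49,.25,.30],z,[0,0,1])
E
```

```text
rows 11.6 total [-0.1222 -0.0335  0.0484] [0.3024 0.2094 1.3915] perrow [-0.0102 -0.0028  0.004 ] [0.0252 0.0175 0.116 ] | ik [-0.46  0.21  0.48  1.92 -1.19  1.45  0.54] 0.0 0.0
```

>>> jog_arm(increments=[[-0.01,-0.003,0.004,0.025,0.017,0.116,1],[-0.02,-0.006,0.008,0.05,0.035,0.232,1],[-0.03,-0.008,0.012,0.075,0.052,0.348,1],[-0.041,-0.011,0.016,0.1,0.07,0.464,1],[-0.051,-0.014,0.02,0.126,0.087,0.58,1]])

```text
clock: 1.77
position: [0.4159, 0.2541, 0.3283]
ee_rot: [0.334, 0.799, 0.483, -0.126]
ft_force: [0.4, 0.0, 0.3]
grip_width: 1.003
grasp_force: 0.0
```

```bash
python3 log.py
python3 - <<'E'
from go import *
z=dirv(95,28)
go([.49,.25,.30],z,[0,0,1])
E
```

```text
1.77 q [-0.548 -0.197  0.438  2.19  -1.084  1.112  1.184] p [0.4159 0.2541 0.3283] z [ 0.12  0.86 -0.5 ] x [-0.74  0.41  0.53] f [0.4 0.  0.3] g 1.003 0.0
rows 6.7 total [-0.0717  0.0279  0.0196] [0.1676 0.1235 0.8049] perrow [-0.0102  0.004   0.0028] [0.0239 0.0176 0.115 ] | ik [-0.46  0.21  0.48  1.92 -1.19  1.45  0.54] 0.0 0.0
```

>>> jog_arm(increments=[[-0.01,0.004,0.003,0.024,0.018,0.115,1],[-0.02,0.008,0.006,0.048,0.035,0.23,1],[-0.031,0.012,0.008,0.072,0.053,0.345,1],[-0.041,0.016,0.011,0.096,0.07,0.46,1],[-0.051,0.02,0.014,0.12,0.088,0.575,1]])

```text
clock: 2.18
position: [0.4688, 0.2515, 0.3085]
ee_rot: [0.518, 0.693, 0.394, -0.312]
ft_force: [-0.2, 0.5, 0.8]
grip_width: 0.997
grasp_force: 0.0
```

```bash
python3 log.py
python3 - <<'E'
from go import *
z=dirv(95,28)
go([.483,.28,.1525],z,[0,0,1])
E
```

```text
2.18 q [-0.518  0.098  0.503  1.996 -1.149  1.356  0.727] p [0.4688 0.2515 0.3085] z [-0.02  0.87 -0.5 ] x [-0.27  0.47  0.84] f [-0.2  0.5  0.8] g 0.997 0.0
rows 3.8 total [-0.1214 -0.0166  0.1016] [0.0474 0.0357 0.23  ] perrow [-0.0304 -0.0042  0.0254] [0.0118 0.0089 0.0575] | ik [-0.11  0.41  0.02  2.   -1.24  1.22  0.79] 0.0 0.0
```

>>> jog_arm(increments=[[-0.024,-0.003,0.02,0.009,0.007,0.046,1],[-0.048,-0.007,0.041,0.019,0.014,0.092,1],[-0.073,-0.01,0.061,0.028,0.021,0.138,1],[-0.097,-0.013,0.081,0.038,0.029,0.184,1],[-0.121,-0.017,0.102,0.047,0.036,0.23,1]])

```text
clock: 2.6
position: [0.482, 0.2789, 0.1613]
ee_rot: [0.574, 0.638, 0.351, -0.374]
ft_force: [1.3, 0.3, -1.4]
grip_width: 1.001
grasp_force: 0.0
```

```bash
python3 log.py
python3 - <<'E'
from go import *
z=dirv(95,28)
go([.4754,.385,.0956],z,[0,0,1])
c=cam("wrist"); save(c,"pics/w1.png")
E
```

```text
2.6 q [-0.195  0.393  0.119  2.01  -1.256  1.245  0.799] p [0.482  0.2789 0.1613] z [-0.07  0.88 -0.47] x [-0.06  0.47  0.88] f [ 1.3  0.3 -1.4] g 1.001 0.0
rows 3.0 total [-0.0075  0.0023  0.1247] [0.0023 0.0059 0.02  ] perrow [-0.0019  0.0006  0.0312] [0.0006 0.0015 0.005 ] | ik [ 0.1   0.58 -0.45  1.98 -1.24  0.88  0.79] 0.0 0.0
```

View pics/w1.png

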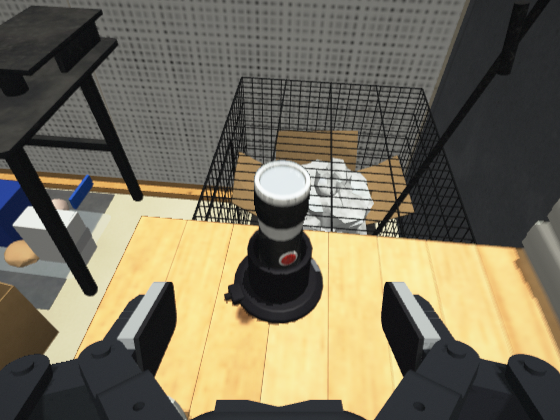

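The wrist view shows the torch upright in its dock at (282,200), centred between the open fingers at (155,320) and (410,315). Advancing straight in.

>>> jog_arm(increments=[[-0.002,0,0.025,0,0.001,0.004,1],[-0.004,0.001,0.05,0.001,0.002,0.008,1],[-0.006,0.001,0.075,0.001,0.004,0.012,1],[-0.007,0.002,0.1,0.002,0.005,0.016,1],[-0.0075,0.002,0.124,0.002,0.006,0.02,1]])

```text
clock: 3.07
position: [0.4761, 0.3838, 0.0967]
ee_rot: [0.579, 0.632, 0.349, -0.378]
ft_force: [-0.1, 0.2, -1.2]
grip_width: 1.001
grasp_force: 0.0
```

```bash
python3 log.py
python3 - <<'E'
from go import *
go([.4754,.385,.0956],dirv(95,28),[0,0,1])
E
```

```text
3.07 q [ 0.07   0.567 -0.417  1.979 -1.257  0.893  0.798] p [0.4761 0.3838 0.0967] z [-0.07  0.88 -0.47] x [-0.04  0.47  0.88] f [-0.1  0.2 -1.2] g 1.001 0.0
rows 0.0 total [-0.0004 -0.0006  0.0016] [0.003  0.0008 0.001 ] perrow [-0.0004 -0.0006  0.0016] [0.003  0.0008 0.001 ] | ik [ 0.1   0.58 -0.45  1.98 -1.24  0.88  0.79] 0.0 0.0
```

>>> jog_arm(increments=[[0,0,0,0,0,0,0.3],[0,0,0,0,0,0,0.0],[0,0,0,0,0,0,-0.3],[0,0,0,0,0,0,-0.6],[0,0,0,0,0,0,-1]], grip_force=40)

```text
clock: 3.48
position: [0.4764, 0.3827, 0.0973]
ee_rot: [0.579, 0.632, 0.349, -0.378]
ft_force: [0.1, -0.4, 1.2]
grip_width: 0.429
grasp_force: 39.7
```

>>> jog_arm(increments=[[0,0,0,0,0,0,-1],[0,0,0,0,0,0,-1],[0,0,0,0,0,0,-1],[0,0,0,0,0,0,-1]])

```text
clock: 3.82
position: [0.4761, 0.3834, 0.0974]
ee_rot: [0.579, 0.632, 0.349, -0.379]
ft_force: [0.2, -1.4, 2.0]
grip_width: 0.43
grasp_force: 39.6
```

```bash
python3 log.py
python3 - <<'E'
from go import *
p=get_obs()["position"]
go(p+[0,0,.1],dirv(95,28),[0,0,1])
E
```

```text
3.82 q [ 0.069  0.566 -0.415  1.979 -1.258  0.896  0.798] p [0.4761 0.3834 0.0974] z [-0.07  0.88 -0.47] x [-0.04  0.47  0.88] f [ 0.2 -1.4  2. ] g 0.43 39.6
rows 2.4 total [ 0.0883  0.0002 -0.0469] [0.0027 0.     0.0013] perrow [ 0.0294  0.0001 -0.0156] [0.0009 0.     0.0004] | ik [ 0.07  0.38 -0.42  1.96 -1.2   0.99  0.58] 0.0 0.0
```

>>> jog_arm(increments=[[0.011,0,-0.006,0,0,0,-1],[0.025,0,-0.013,0,0,0,-1],[0.042,0,-0.0225,0,0,0,-1],[0.062,0,-0.033,0,0,0,-1],[0.079,0,-0.042,0,0,0,-1]])

```text
clock: 4.23
position: [0.4751, 0.3834, 0.1871]
ee_rot: [0.579, 0.632, 0.348, -0.379]
ft_force: [1.4, 0.5, -1.9]
grip_width: 0.423
grasp_force: 40.5
```

```bash
python3 log.py
python3 - <<'E'
from go import *
for z in (dirv(95,45),dirv(80,45),dirv(60,45)): go([.42,.33,.25],z,[-.3,-.3,1])
E
```

```text
4.23 q [ 0.07   0.392 -0.414  1.966 -1.207  0.982  0.605] p [0.4751 0.3834 0.1871] z [-0.08  0.88 -0.47] x [-0.04  0.47  0.88] f [ 1.4  0.5 -1.9] g 0.423 40.5
rows 5.1 total [ 0.0328 -0.0594 -0.0723] [ 0.0847 -0.2877 -0.5592] perrow [ 0.0055 -0.0099 -0.0121] [ 0.0141 -0.048  -0.0932] | ik [ 0.07  0.06 -0.42  2.   -0.88  1.05  0.75] 0.0 0.0
rows 3.9 total [ 0.0328 -0.0594 -0.0723] [-0.1334 -0.3374 -0.3235] perrow [ 0.0082 -0.0149 -0.0181] [-0.0334 -0.0843 -0.0809] | ik [ 0.08 -0.07 -0.45  2.12 -0.96  0.87  0.51] 0.0 0.0
rows 4.7 total [ 0.0328 -0.0594 -0.0723] [-0.4482 -0.3459  0.1147] perrow [ 0.0066 -0.0119 -0.0145] [-0.0896 -0.0692  0.0229] | ik [ 0.16 -0.24 -0.62  2.24 -1.01  0.62 -0.05] 0.0 0.0
```

Run:
```python
from go import *
for n in("top","side"):
    c=dict(np.load(n+"0.npz")); P_=cloud(c); hsv=cv2.cvtColor(c["color"],cv2.COLOR_RGB2HSV)
    z=P_[...,2]; near=(abs(P_[...,0]-.6)<.13)&(abs(P_[...,1]-.104)<.17)
    g=near&(z>.015)&(z<.092)
    def line(m,ax,s):
        q=P_[m]; o=1-ax; p=np.polyfit(q[:,o],q[:,ax],1)
        for _ in range(4):
            r=q[:,ax]-np.polyval(p,q[:,o]); k=abs(r)<.004; p=np.polyfit(q[k,o],q[k,ax],1)
        print(n,s,len(q),k.sum(),"slope",p[0].round(4),"at c",np.polyval(p,.104 if o==1 else .604).round(4))
    line(near&(z>.02)&(z<.08)&(abs(P_[...,0]-.514)<.012),0,"front") if n=="top" else line(near&(z>.02)&(z<.08)&(abs(P_[...,1]-.234)<.012),1,"left")
    red=((hsv[...,0]<8)|(hsv[...,0]>172))&(hsv[...,1]>120)&near&(abs(z-.047)<.012)
    q=P_[red]; print("red x",np.percentile(q[:,0],[1,99]).round(3),"y",np.percentile(q[:,1],[1,99]).round(3))
    # divider: z .06-.075 inside
    m=near&(z>.058)&(z<.073)&(abs(P_[...,1]-.104)<.02)&(abs(P_[...,0]-.6)<.065); q=P_[m]; print("div",m.sum(),np.median(q[:,1]).round(4), np.polyfit(q[:,0],q[:,1],1).round(4))
    # lid top rim
    m=near&(z>.1)&(z<.26); q=P_[m]; k=q[:,2]>.2; print("lid",q[k].min(0).round(3),q[k].max(0).round(3),np.polyfit(q[k][:,1],q[k][:,0],1).round(3))
    org=(hsv[...,0]>8)&(hsv[...,0]<22)&(hsv[...,1]>150)&(z>.2)&(z<.32)&near
    k,l,st,ce=cv2.connectedComponentsWithStats(org.astype(np.uint8))
    for i in range(1,k):
        if st[i,4]>4: q=P_[l==i]; print("orange",st[i,4],q.mean(0).round(3),q.min(0).round(3),q.max(0).round(3))
    m=near&(z>.075)&(z<.09)&(P_[...,1]<.05)&(P_[...,1]>-.02); q=P_[m&(hsv[...,2]>120)]; print("tin",len(q),q.mean(0).round(3) if len(q) else 0,)
```

```text
top front 570 540 slope 0.0076 at c 0.5222
red x [0.545 0.676] y [-0.016  0.224]
div 41 0.1031 [-0.034  0.125]
lid [ 0.661 -0.027  0.2  ] [0.705 0.23  0.26 ] [0.01  0.681]
orange 53 [0.679 0.172 0.276] [0.673 0.162 0.247] [0.686 0.183 0.299]
orange 225 [0.686 0.102 0.248] [0.664 0.058 0.237] [0.703 0.145 0.26 ]
orange 25 [0.675 0.032 0.27 ] [0.663 0.023 0.247] [0.686 0.041 0.295]
tin 296 [0.595 0.014 0.084]
side left 903 857 slope -0.0088 at c 0.227
red x [0.535 0.67 ] y [-0.016  0.198]
div 221 0.1037 [-0.0061  0.1072]
lid [ 0.663 -0.028  0.2  ] [0.705 0.233 0.26 ] [0.025 0.678]
orange 37 [0.671 0.037 0.276] [0.665 0.025 0.254] [0.678 0.043 0.291]
orange 369 [0.683 0.121 0.253] [0.669 0.057 0.242] [0.701 0.184 0.293]
tin 356 [0.596 0.016 0.082]
```

```bash
cat >> go.py <<'E'
ZP=[.469,0,-.883]; XP=[-.883,0,-.469]
def path(X,z,x,n,k=5,mid=None):
    "slerp from here; prints the first k rows' end as relative total, and ik along"
    o=get_obs(); R0=Ro.from_quat(o["ee_rot"]); T=Ro.from_matrix(tool(z,x)); p0=o["position"]
    rv=(R0.inv()*T).as_rotvec(); q=o["joint_pos"]; d=R0.inv().apply(np.array(X)-p0)
    print("angle rows",np.degrees(np.linalg.norm(rv))/7.1,"dist rows",np.linalg.norm(d)/.0415)
    for i in range(1,n+1):
        f=i/n; q,e,er=ik(p0+(np.array(X)-p0)*f,(R0*Ro.from_rotvec(rv*f)).as_matrix(),q)
        if i<=k or e>.003: print(i,(d*f).round(3),(rv*f).round(3),q.round(2),round(e,4))
    print("end",q.round(2),e)
E
python3 - <<'E'
from go import *
go([.5426,.142,.162],ZP,XP)
path([.46,.25,.27],ZP,XP,20)
E
```

```text
rows 16.5 total [-0.138   0.0464 -0.2056] [ 0.4741 -1.2473 -1.5485] perrow [-0.0081  0.0027 -0.0121] [ 0.0279 -0.0734 -0.0911] | ik [-0.03  0.03 -0.43  2.11  0.4   0.59  0.83] 0.0 0.0
angle rows 16.495092685988386 dist rows 3.801448999874902
1 [ 0.001 -0.001 -0.008] [ 0.024 -0.062 -0.077] [ 0.05  0.36 -0.4   1.94 -1.12  0.99  0.59] 0.0
2 [ 0.001 -0.003 -0.016] [ 0.047 -0.125 -0.155] [ 0.03  0.34 -0.39  1.92 -1.03  1.    0.58] 0.0
3 [ 0.002 -0.004 -0.023] [ 0.071 -0.187 -0.232] [ 0.02  0.31 -0.38  1.9  -0.95  1.    0.57] 0.0
4 [ 0.002 -0.005 -0.031] [ 0.095 -0.249 -0.31 ] [-0.    0.28 -0.37  1.88 -0.87  1.01  0.57] 0.0
5 [ 0.003 -0.007 -0.039] [ 0.119 -0.312 -0.387] [-0.02  0.26 -0.37  1.87 -0.78  1.02  0.56] 0.0
end [-0.23 -0.14 -0.5   2.02  0.32  0.91  0.67] 5.709900392845599e-07
```

>>> jog_arm(increments=[[0.001,-0.001,-0.009,0.028,-0.073,-0.091,-1],[0.001,-0.003,-0.018,0.056,-0.147,-0.182,-1],[0.002,-0.005,-0.027,0.084,-0.22,-0.273,-1],[0.002,-0.006,-0.036,0.112,-0.294,-0.364,-1],[0.003,-0.008,-0.045,0.14,-0.367,-0.455,-1]])

```text
clock: 4.65
position: [0.471, 0.3436, 0.2101]
ee_rot: [0.447, 0.827, 0.268, -0.208]
ft_force: [-0.4, 0.7, -2.6]
grip_width: 0.429
grasp_force: 40.6
```

```bash
python3 log.py
python3 - <<'E'
from go import *
path([.48,.24,.27],ZP,XP,12)
E
```

```text
4.65 q [-0.043  0.238 -0.359  1.854 -0.711  1.018  0.564] p [0.471  0.3436 0.2101] z [-0.1   0.63 -0.77] x [-0.51  0.63  0.58] f [-0.4  0.7 -2.6] g 0.429 40.6
angle rows 11.598823934804177 dist rows 2.8913104108359455
1 [-0.003 -0.002 -0.009] [ 0.028 -0.073 -0.091] [-0.06  0.21 -0.36  1.84 -0.62  1.02  0.57] 0.0
2 [-0.006 -0.004 -0.019] [ 0.055 -0.146 -0.182] [-0.09  0.19 -0.36  1.83 -0.53  1.03  0.57] 0.0
3 [-0.009 -0.006 -0.028] [ 0.083 -0.219 -0.272] [-0.11  0.16 -0.36  1.82 -0.44  1.03  0.58] 0.0
4 [-0.012 -0.008 -0.037] [ 0.111 -0.292 -0.363] [-0.13  0.13 -0.37  1.82 -0.35  1.03  0.59] 0.0
5 [-0.014 -0.01  -0.047] [ 0.139 -0.365 -0.454] [-0.14  0.1  -0.37  1.83 -0.26  1.02  0.6 ] 0.0
end [-0.23 -0.12 -0.47  2.    0.33  0.9   0.7 ] 6.854692102686877e-07
```

>>> jog_arm(increments=[[-0.003,-0.002,-0.009,0.028,-0.073,-0.091,-1],[-0.006,-0.004,-0.019,0.055,-0.146,-0.182,-1],[-0.009,-0.006,-0.028,0.083,-0.219,-0.272,-1],[-0.012,-0.008,-0.037,0.111,-0.292,-0.363,-1],[-0.014,-0.01,-0.047,0.139,-0.365,-0.454,-1]])

```text
clock: 5.07
position: [0.4742, 0.3008, 0.2353]
ee_rot: [0.276, 0.946, 0.166, -0.021]
ft_force: [-0.8, 0.4, -2.2]
grip_width: 0.425
grasp_force: 40.5
```

```bash
python3 log.py
python3 - <<'E'
from go import *
path([.52,.18,.24],ZP,XP,8)
E
```

```text
5.07 q [-0.15   0.102 -0.368  1.825 -0.263  1.023  0.605] p [0.4742 0.3008 0.2353] z [ 0.05  0.33 -0.94] x [-0.85  0.52  0.13] f [-0.8  0.4 -2.2] g 0.425 40.5
angle rows 6.766010637889826 dist rows 3.1163098809903267
1 [-0.013 -0.009 -0.005] [ 0.024 -0.064 -0.079] [-0.16  0.08 -0.37  1.83 -0.19  1.01  0.64] 0.0
2 [-0.025 -0.018 -0.01 ] [ 0.048 -0.128 -0.159] [-0.16  0.06 -0.37  1.85 -0.12  1.    0.67] 0.0
3 [-0.038 -0.026 -0.015] [ 0.073 -0.192 -0.238] [-0.16  0.04 -0.37  1.87 -0.05  0.97  0.7 ] 0.0
4 [-0.05  -0.035 -0.021] [ 0.097 -0.256 -0.317] [-0.17  0.02 -0.37  1.9   0.02  0.95  0.74] 0.0
5 [-0.063 -0.044 -0.026] [ 0.121 -0.32  -0.397] [-0.17 -0.01 -0.38  1.92  0.09  0.91  0.77] 0.0
end [-0.16 -0.08 -0.38  2.04  0.31  0.78  0.85] 8.214239391495642e-07
```

>>> jog_arm(increments=[[-0.013,-0.009,-0.005,0.024,-0.064,-0.079,-1],[-0.025,-0.018,-0.01,0.048,-0.128,-0.159,-1],[-0.038,-0.026,-0.015,0.073,-0.192,-0.238,-1],[-0.05,-0.035,-0.021,0.097,-0.256,-0.317,-1],[-0.063,-0.044,-0.026,0.121,-0.32,-0.397,-1]])

```text
clock: 5.48
position: [0.5025, 0.2251, 0.2379]
ee_rot: [0.106, 0.982, 0.064, 0.145]
ft_force: [-0.3, -0.2, -1.1]
grip_width: 0.426
grasp_force: 40.4
```

```bash
python3 log.py
python3 - <<'E'
from go import *
path([.5426,.142,.18],ZP,XP,5)
E
```

```text
5.48 q [-0.169 -0.008 -0.373  1.926  0.089  0.914  0.77 ] p [0.5025 0.2251 0.2379] z [ 0.3   0.1  -0.95] x [-0.94  0.23 -0.27] f [-0.3 -0.2 -1.1] g 0.426 40.4
angle rows 2.540677632877729 dist rows 2.6257864587435344
1 [-0.008 -0.016  0.012] [ 0.015 -0.039 -0.048] [-0.16 -0.01 -0.37  1.96  0.13  0.86  0.8 ] 0.0
2 [-0.016 -0.033  0.024] [ 0.029 -0.077 -0.095] [-0.15 -0.01 -0.36  1.99  0.18  0.81  0.83] 0.0
3 [-0.024 -0.049  0.035] [ 0.044 -0.116 -0.143] [-0.14 -0.01 -0.35  2.03  0.23  0.75  0.85] 0.0
4 [-0.032 -0.066  0.047] [ 0.059 -0.154 -0.19 ] [-0.13 -0.01 -0.34  2.06  0.29  0.69  0.87] 0.0
5 [-0.041 -0.082  0.059] [ 0.074 -0.193 -0.238] [-0.12 -0.   -0.33  2.1   0.35  0.63  0.87] 0.0
end [-0.12 -0.   -0.33  2.1   0.35  0.63  0.87] 1.1311957205448226e-06
```

>>> jog_arm(increments=[[-0.008,-0.016,0.012,0.015,-0.039,-0.048,-1],[-0.016,-0.033,0.024,0.029,-0.077,-0.095,-1],[-0.024,-0.049,0.035,0.044,-0.116,-0.143,-1],[-0.032,-0.066,0.047,0.059,-0.154,-0.19,-1],[-0.041,-0.082,0.059,0.074,-0.193,-0.238,-1]])

```text
clock: 5.9
position: [0.5422, 0.1417, 0.1789]
ee_rot: [0.001, 0.971, 0.0, 0.241]
ft_force: [0.5, -1.0, -2.7]
grip_width: 0.425
grasp_force: 40.3
```

```bash
python3 log.py
python3 - <<'E'
from go import *
path([.5706,.142,.162],ZP,XP,3)
path([.5706,.142,.082],ZP,XP,8,8)
a=[]
for n,(u,v) in(("side",(130,150)),("top",(110,90))):
    c=cam(n); np.savez(n+"1.npz",**c); a.append(cv2.resize(c["color"][v:v+190,u:u+200],(400,380),interpolation=cv2.INTER_CUBIC))
cv2.imwrite("pics/p1.png",np.hstack(a)[...,::-1])
E
```

```text
5.9 q [-1.22e-01 -1.00e-03 -3.30e-01  2.10e+00  3.54e-01  6.29e-01  8.74e-01] p [0.5422 0.1417 0.1789] z [ 0.47  0.   -0.88] x [-0.88  0.   -0.47] f [ 0.5 -1.  -2.7] g 0.425 40.3
angle rows 0.018049533463721186 dist rows 0.7963116028105492
1 [-0.006  0.     0.009] [ 0.    -0.001 -0.   ] [-0.12  0.03 -0.33  2.09  0.37  0.62  0.87] 0.0
2 [-0.011  0.     0.019] [ 0.    -0.001 -0.001] [-0.12  0.05 -0.32  2.07  0.39  0.61  0.86] 0.0
3 [-0.017  0.     0.028] [ 0.    -0.002 -0.001] [-0.12  0.08 -0.32  2.06  0.4   0.59  0.85] 0.0
end [-0.12  0.08 -0.32  2.06  0.4   0.59  0.85] 5.98149354407385e-07
angle rows 0.018049533463721186 dist rows 2.432594509464273
1 [0.003 0.    0.012] [ 0. -0. -0.] [-0.12  0.02 -0.33  2.1   0.38  0.6   0.85] 0.0
2 [0.005 0.    0.025] [ 0. -0. -0.] [-0.13  0.05 -0.33  2.11  0.41  0.58  0.82] 0.0
3 [0.008 0.    0.037] [ 0.    -0.001 -0.   ] [-0.13  0.07 -0.32  2.11  0.44  0.56  0.8 ] 0.0
4 [0.01  0.    0.049] [ 0.    -0.001 -0.001] [-0.14  0.1  -0.32  2.12  0.47  0.53  0.77] 0.0
5 [0.013 0.    0.062] [ 0.    -0.001 -0.001] [-0.14  0.13 -0.31  2.12  0.51  0.51  0.74] 0.0
6 [0.015 0.    0.074] [ 0.    -0.001 -0.001] [-0.15  0.15 -0.3   2.12  0.54  0.49  0.7 ] 0.0
7 [0.018 0.    0.087] [ 0.    -0.002 -0.001] [-0.16  0.18 -0.28  2.12  0.58  0.46  0.67] 0.0
8 [0.02  0.    0.099] [ 0.    -0.002 -0.001] [-0.17  0.21 -0.27  2.12  0.62  0.44  0.63] 0.0
end [-0.17  0.21 -0.27  2.12  0.62  0.44  0.63] 1.6407269679944272e-06
```

View pics/p1.png

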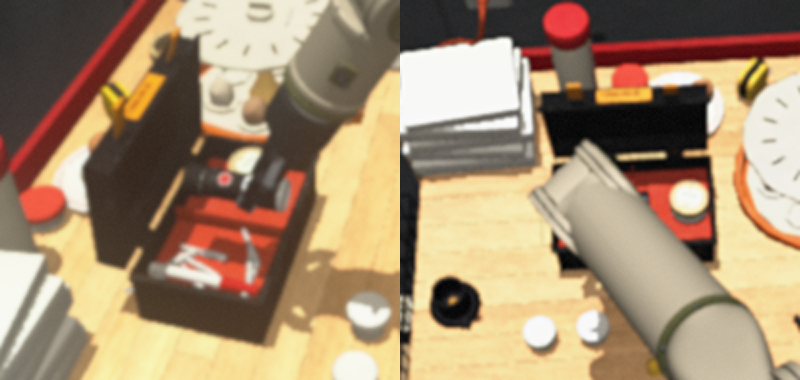

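The side view shows the torch level over the left half at (235,183), lens to the front, with the dock empty in the top view at (455,300). Next I lower it.

>>> jog_arm(increments=[[-0.006,0,0.009,0,0,0,-1],[-0.017,0,0.028,0,0,0,-1],[-0.006,0,0.05,0,0,0,-1],[0.006,0,0.072,0,0,0,-1],[0.014,0,0.088,0,0,0,-1]])

```text
clock: 6.42
position: [0.5706, 0.1429, 0.0937]
ee_rot: [0.002, 0.971, 0.001, 0.239]
ft_force: [-0.5, -0.1, -2.1]
grip_width: 0.426
grasp_force: 40.2
```

>>> jog_arm(increments=[[0,0,0,0,0,0,-1],[0.0015,0,0.003,0,0,0,-1],[0.003,0,0.006,0,0,0,-1]])

```text
clock: 6.67
position: [0.5724, 0.1434, 0.0903]
ee_rot: [0.002, 0.97, 0.001, 0.242]
ft_force: [0.3, -0.3, -1.7]
grip_width: 0.422
grasp_force: 40.1
```

```bash
python3 log.py
python3 - <<'E'
from go import *
path([.5706,.142,.0786],ZP,XP,1)
c=dict(np.load("side1.npz")); P_=cloud(c); g=c["color"].min(-1); m=(P_[...,2]>.055)&(P_[...,2]<.072)&(P_[...,1]>.15)&(P_[...,1]<.225)&(abs(P_[...,0]-.6)<.07)
q=P_[m]; print(m.sum(),np.percentile(q,[2,50,98],0).round(3))
E
```

```text
6.67 q [-0.165  0.196 -0.28   2.111  0.588  0.457  0.657] p [0.5724 0.1434 0.0903] z [ 0.47  0.   -0.88] x [-0.88  0.   -0.47] f [ 0.3 -0.3 -1.7] g 0.422 40.1
angle rows 0.042586103811418655 dist rows 0.2878379153629081
1 [ 0.007 -0.001  0.01 ] [ 0.002 -0.    -0.005] [-0.18  0.21 -0.27  2.12  0.63  0.44  0.62] 0.0
end [-0.18  0.21 -0.27  2.12  0.63  0.44  0.62] 1.6672020563749365e-06
421 [[0.538 0.152 0.055]
 [0.602 0.193 0.06 ]
 [0.665 0.201 0.065]]
```

>>> jog_arm(increments=[[0.001,0,0.002,0,0,0,-1],[0.002,0,0.004,0,0,0,-1],[0.003,0,0.006,0,0,0,-1],[0.004,0,0.007,0,0,0,-1],[0.004,0,0.007,0,0,0,-1]])

```text
clock: 7.08
position: [0.5714, 0.1427, 0.0809]
ee_rot: [0.002, 0.971, 0.001, 0.241]
ft_force: [-0.6, -0.5, -1.2]
grip_width: 0.428
grasp_force: 40.3
```

```bash
python3 log.py
```

```text
7.08 q [-0.174  0.21  -0.27   2.118  0.615  0.441  0.629] p [0.5714 0.1427 0.0809] z [ 0.47  0.   -0.88] x [-0.88  0.   -0.47] f [-0.6 -0.5 -1.2] g 0.428 40.3
```

>>> jog_arm(increments=[[0.0005,0,0.001,0,0,0,-1],[0.001,0,0.002,0,0,0,-1],[0.001,0,0.002,0,0,0,-1]])

```text
clock: 7.33
position: [0.5716, 0.1427, 0.0787]
ee_rot: [0.002, 0.971, 0.001, 0.241]
ft_force: [-0.2, -0.3, -0.0]
grip_width: 0.43
grasp_force: 40.7
```

```bash
python3 log.py
```

```text
7.33 q [-0.177  0.214 -0.268  2.119  0.623  0.437  0.622] p [0.5716 0.1427 0.0787] z [ 0.47  0.   -0.88] x [-0.88  0.   -0.47] f [-0.2 -0.3 -0. ] g 0.43 40.7
```

>>> jog_arm(increments=[[0.0005,0,0.001,0,0,0,-1],[0.0005,0,0.001,0,0,0,-1],[0.0005,0,0.001,0,0,0,-1]])

```text
clock: 7.58
position: [0.5721, 0.1429, 0.0784]
ee_rot: [0.002, 0.97, 0.001, 0.241]
ft_force: [-2.1, 0.2, 5.5]
grip_width: 0.425
grasp_force: 41.1
```

```bash
python3 log.py
```

```text
7.58 q [-0.178  0.215 -0.267  2.119  0.626  0.435  0.618] p [0.5721 0.1429 0.0784] z [ 0.47  0.   -0.88] x [-0.88  0.   -0.47] f [-2.1  0.2  5.5] g 0.425 41.1
```

>>> jog_arm(increments=[[0,0,0,0,0,0,-0.1],[0,0,0,0,0,0,0.0],[0,0,0,0,0,0,0.04],[0,0,0,0,0,0,0.04]])

```text
clock: 7.92
position: [0.5715, 0.1427, 0.0775]
ee_rot: [0.002, 0.971, 0.001, 0.241]
ft_force: [0.1, -0.4, -0.3]
grip_width: 0.521
grasp_force: 0.0
```

```bash
python3 log.py
```

```text
7.92 q [-0.178  0.216 -0.266  2.12   0.626  0.435  0.618] p [0.5715 0.1427 0.0775] z [ 0.47  0.   -0.88] x [-0.88  0.   -0.47] f [ 0.1 -0.4 -0.3] g 0.521 0.0
```

>>> jog_arm(increments=[[-0.005,0,-0.009,0,0,0,0.04],[-0.014,0,-0.026,0,0,0,0.04],[-0.028,0,-0.053,0,0,0,0.04],[-0.028,0,-0.075,0,0,0,0.1],[-0.016,0,-0.11,0,0,0,0.2]])

```text
clock: 8.33
position: [0.5353, 0.1423, 0.1831]
ee_rot: [0.003, 0.971, 0.001, 0.241]
ft_force: [-1.6, 0.4, 1.1]
grip_width: 0.595
grasp_force: 0.0
```

```bash
python3 log.py
python3 - <<'E'
from go import *
a=[]
c=cam("side"); w=cam("wrist"); np.savez("side2.npz",**c)
a.append(cv2.resize(c["color"][170:340,150:330],(400,378),interpolation=cv2.INTER_CUBIC)); a.append(cv2.resize(w["color"],(400,300)))
o=np.zeros((378,800,3),np.uint8); o[:,:400]=a[0]; o[:300,400:]=a[1]
cv2.imwrite("pics/p2.png",o[...,::-1])
E
```

```text
8.33 q [-0.107 -0.021 -0.349  2.108  0.339  0.638  0.876] p [0.5353 0.1423 0.1831] z [ 0.47  0.   -0.88] x [-0.88  0.01 -0.47] f [-1.6  0.4  1.1] g 0.595 0.0
```

View pics/p2.png

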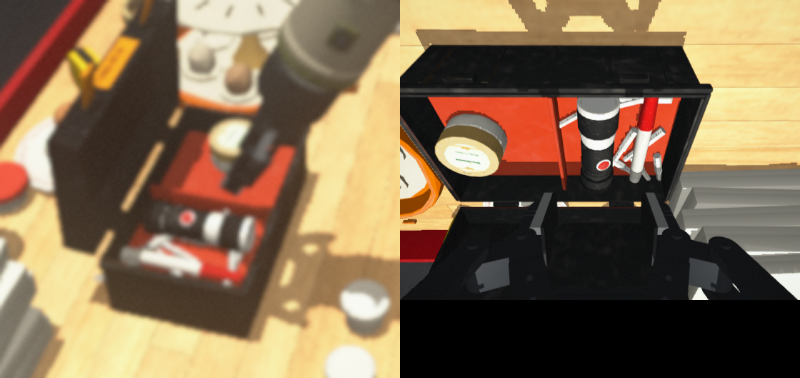

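The side view (left panel) shows the torch lying flat at (200,225), beside the marker. The wrist view shows it at (597,140), between the middle wall at (563,140) and the marker at (645,140). Next is planning the lid: straddle the rim with the gripper open and tilt as the lid comes down.

```bash
cat > lid.py <<'E'
from go import *
H=np.array([.685,.103,.085])
def lid(r,th): c,s=np.cos(th),np.sin(th); return np.array([H[0]+r[0]*c+r[1]*s,H[1],H[2]-r[0]*s+r[1]*c])
def pose(th,t,s,y=.103,f=.0425,sx=1):
    "TCP so that lip corner C sits on front finger's inner face, s behind the tip, finger inner face f from the tool axis"
    C=lid((-.171,.001),th); z=np.array([np.sin(t),0,-np.cos(t)]); yy=np.array([np.cos(t),0,np.sin(t)])
    tip=C+s*z+f*yy; X=tip-.012*z   # open: tips 12 mm ahead of TCP
    X[1]=y; return X,z,np.array([0,sx,0])
E
python3 - <<'E'
from lid import *
rng=np.random.default_rng(1)
q0=get_obs()["joint_pos"]
for sx in(1,-1):
  for tm in(30,35,40,45,50):
    q=q0
    out=[]
    for th in(84,75,65,55,45,35,25,15,8,3):
        t=min(90-th,tm); X,z,x=pose(np.radians(th),np.radians(t),.012,sx=sx)
        q,e,er=ik(X,tool(z,x),q,w=.01); out.append(round(e*1000,1)+round(er*100))
    print(sx,tm,out,X.round(3),q.round(2))
E
```

```text
1 30 [np.float64(0.0), np.float64(0.0), np.float64(0.0), np.float64(0.0), np.float64(0.0), np.float64(0.0), np.float64(0.0), np.float64(0.0), np.float64(0.0), np.float64(0.0)] [0.551 0.103 0.116] [-0.22  0.07 -0.15  2.2   0.48  0.42 -0.77]
1 35 [np.float64(0.0), np.float64(0.0), np.float64(0.0), np.float64(0.0), np.float64(0.0), np.float64(0.0), np.float64(0.0), np.float64(0.0), np.float64(0.0), np.float64(0.0)] [0.549 0.103 0.119] [-0.22  0.04 -0.18  2.26  0.72  0.35 -1.02]
1 40 [np.float64(0.0), np.float64(0.0), np.float64(0.0), np.float64(0.0), np.float64(0.0), np.float64(0.0), np.float64(0.0), np.float64(0.0), np.float64(0.0), np.float64(0.0)] [0.547 0.103 0.122] [-0.18  0.02 -0.24  2.32  1.08  0.3  -1.39]
1 45 [np.float64(0.0), np.float64(0.0), np.float64(0.0), np.float64(0.0), np.float64(0.0), np.float64(0.0), np.float64(0.0), np.float64(0.0), np.float64(0.0), np.float64(0.0)] [0.544 0.103 0.125] [-0.13  0.01 -0.31  2.38  1.51  0.31 -1.83]
1 50 [np.float64(0.0), np.float64(0.0), np.float64(0.0), np.float64(0.0), np.float64(0.0), np.float64(0.0), np.float64(0.0), np.float64(0.0)
[... 604 characters left out ...]
, np.float64(0.0), np.float64(0.0), np.float64(0.0), np.float64(0.0), np.float64(0.0), np.float64(0.0), np.float64(0.0), np.float64(0.0), np.float64(0.0)] [0.547 0.103 0.122] [ 0.8   0.13 -1.22  2.29  1.23  0.38  1.69]
-1 45 [np.float64(0.0), np.float64(0.0), np.float64(0.0), np.float64(0.0), np.float64(0.0), np.float64(0.0), np.float64(0.0), np.float64(0.1), np.float64(0.0), np.float64(0.0)] [0.544 0.103 0.125] [ 0.92  0.15 -1.36  2.34  1.58  0.41  1.34]
-1 50 [np.float64(0.0), np.float64(0.0), np.float64(0.0), np.float64(0.0), np.float64(0.0), np.float64(0.0), np.float64(0.0), np.float64(0.0), np.float64(0.0), np.float64(2.4)] [0.542 0.103 0.128] [ 0.97  0.21 -1.44  2.39  1.86  0.51  1.1 ]
```

Run:
```python
from lid import *
path([.60,.103,.38],[.1,0,-1],[0,1,0],14)
```

```text
angle rows 12.956056373389469 dist rows 5.017226008815552
1 [-0.011 -0.003 -0.01 ] [0.022 0.022 0.11 ] [-0.11 -0.02 -0.35  2.07  0.33  0.71  0.79] 0.0
2 [-0.021 -0.006 -0.02 ] [0.044 0.044 0.221] [-0.1  -0.01 -0.35  2.02  0.31  0.77  0.7 ] 0.0
3 [-0.032 -0.008 -0.03 ] [0.067 0.065 0.331] [-0.1  -0.   -0.34  1.97  0.3   0.84  0.61] 0.0
4 [-0.043 -0.011 -0.04 ] [0.089 0.087 0.442] [-0.1   0.01 -0.34  1.92  0.28  0.91  0.53] 0.0
5 [-0.053 -0.014 -0.05 ] [0.111 0.109 0.552] [-0.1   0.03 -0.33  1.87  0.27  0.97  0.45] 0.0
end [-0.08  0.2  -0.22  1.37  0.07  1.48 -0.29] 1.3134300971639818e-06
```

>>> jog_arm(increments=[[-0.01,-0.003,-0.018,0.022,0.022,0.11,0.4],[-0.02,-0.006,-0.036,0.044,0.044,0.221,0.6],[-0.03,-0.008,-0.054,0.067,0.065,0.331,0.8],[-0.04,-0.011,-0.072,0.089,0.087,0.442,1],[-0.05,-0.014,-0.09,0.111,0.109,0.552,1]])

```text
clock: 8.85
position: [0.5362, 0.1282, 0.2857]
ee_rot: [0.282, 0.943, 0.013, 0.177]
ft_force: [0.1, -0.2, -0.1]
grip_width: 0.997
grasp_force: 0.0
```

```bash
python3 log.py
python3 - <<'E'
from lid import *
path([.60,.103,.37],[.1,0,-1],[0,1,0],8)
E
```

```text
8.85 q [-0.091 -0.036 -0.34   1.859  0.234  1.039  0.467] p [0.5362 0.1282 0.2857] z [ 0.34 -0.07 -0.94] x [-0.78  0.54 -0.33] f [ 0.1 -0.2 -0.1] g 0.997 0.0
angle rows 8.270007889839993 dist rows 2.6188281538951705
1 [-0.011  0.003 -0.007] [0.024 0.024 0.123] [-0.09 -0.01 -0.33  1.8   0.22  1.1   0.37] 0.0
2 [-0.023  0.006 -0.014] [0.048 0.048 0.247] [-0.08  0.02 -0.32  1.74  0.21  1.15  0.27] 0.0
3 [-0.034  0.009 -0.021] [0.072 0.073 0.37 ] [-0.08  0.06 -0.31  1.68  0.19  1.21  0.18] 0.0
4 [-0.045  0.012 -0.028] [0.096 0.097 0.494] [-0.08  0.09 -0.3   1.62  0.18  1.26  0.08] 0.0
5 [-0.057  0.014 -0.035] [0.12  0.121 0.617] [-0.08  0.12 -0.28  1.57  0.15  1.31 -0.01] 0.0
end [-0.07  0.2  -0.23  1.39  0.08  1.46 -0.3 ] 1.3841166189013565e-06
```

>>> jog_arm(increments=[[-0.011,0.003,-0.007,0.024,0.024,0.123,1],[-0.023,0.006,-0.014,0.048,0.048,0.247,1],[-0.034,0.009,-0.021,0.072,0.073,0.37,1],[-0.045,0.012,-0.028,0.096,0.097,0.494,1],[-0.057,0.014,-0.035,0.12,0.121,0.617,1]])

```text
clock: 9.27
position: [0.5765, 0.1124, 0.3382]
ee_rot: [0.557, 0.825, 0.027, 0.094]
ft_force: [0.1, -0.3, 0.4]
grip_width: 1.0
grasp_force: 0.0
```

```bash
python3 log.py
python3 - <<'E'
from lid import *
path([.687,.103,.36],[.1,0,-1],[0,1,0],4)
E
```

```text
9.27 q [-6.900e-02  1.160e-01 -2.900e-01  1.567e+00  1.590e-01  1.311e+00
 -1.000e-03] p [0.5765 0.1124 0.3382] z [ 0.18 -0.06 -0.98] x [-0.36  0.92 -0.12] f [ 0.1 -0.3  0.4] g 1.0 0.0
angle rows 3.2228224501456837 dist rows 2.7224750500744332
1 [-0.013  0.025 -0.   ] [0.019 0.019 0.096] [-0.07  0.19 -0.27  1.47  0.15  1.35 -0.07] 0.0
2 [-0.026  0.05  -0.   ] [0.037 0.038 0.193] [-0.07  0.26 -0.25  1.38  0.14  1.39 -0.14] 0.0
3 [-0.039  0.075 -0.   ] [0.056 0.057 0.289] [-0.08  0.33 -0.23  1.27  0.13  1.44 -0.21] 0.0
4 [-0.051  0.101 -0.   ] [0.074 0.075 0.385] [-0.08  0.4  -0.21  1.16  0.11  1.49 -0.28] 0.0
end [-0.08  0.4  -0.21  1.16  0.11  1.49 -0.28] 2.708618993770232e-06
```

>>> jog_arm(increments=[[-0.013,0.018,-0.015,0.019,0.019,0.096,1],[-0.026,0.045,-0.01,0.037,0.038,0.193,1],[-0.039,0.075,-0.003,0.056,0.057,0.289,1],[-0.051,0.101,0,0.074,0.075,0.385,1],[-0.051,0.101,0,0.074,0.075,0.385,1]])

```text
clock: 9.68
position: [0.6909, 0.1014, 0.3549]
ee_rot: [0.708, 0.705, 0.033, 0.035]
ft_force: [0.1, -1.2, -0.3]
grip_width: 1.003
grasp_force: 0.0
```

```bash
python3 log.py
python3 - <<'E'
from lid import *
path([.687,.103,.255],[.1,0,-1],[0,1,0],5)
c=cam("wrist"); save(c,"pics/w2.png"); np.savez("w2.npz",**c)
P_=cloud(c); m=(P_[...,2]>.235)&(P_[...,2]<.265)&(abs(P_[...,1]-.103)<.03)&(abs(P_[...,0]-.69)<.05); q=P_[m]
print(m.sum(), q.min(0).round(3) if m.any() else 0,q.max(0).round(3) if m.any() else 0)
E
```

```text
9.68 q [-0.079  0.416 -0.214  1.153  0.114  1.49  -0.279] p [0.6909 0.1014 0.3549] z [ 0.1 -0.  -1. ] x [ 0.  1. -0.] f [ 0.1 -1.2 -0.3] g 1.003 0.0
angle rows 0.051195742169573365 dist rows 2.4088754061535416
1 [ 0.    -0.003  0.02 ] [-0.001  0.001 -0.001] [-0.08  0.41 -0.22  1.2   0.11  1.45 -0.28] 0.0
2 [ 0.001 -0.005  0.04 ] [-0.002  0.001 -0.002] [-0.07  0.42 -0.22  1.24  0.12  1.41 -0.28] 0.0
3 [ 0.001 -0.008  0.059] [-0.002  0.002 -0.002] [-0.07  0.42 -0.22  1.27  0.12  1.37 -0.29] 0.0
4 [ 0.001 -0.011  0.079] [-0.003  0.002 -0.003] [-0.07  0.42 -0.22  1.31  0.12  1.32 -0.29] 0.0
5 [ 0.002 -0.013  0.099] [-0.004  0.003 -0.004] [-0.07  0.43 -0.22  1.34  0.12  1.29 -0.29] 0.0
end [-0.07  0.43 -0.22  1.34  0.12  1.29 -0.29] 7.130089861082455e-07
4660 [0.665 0.073 0.241] [0.701 0.133 0.25 ]
```

View pics/w2.png

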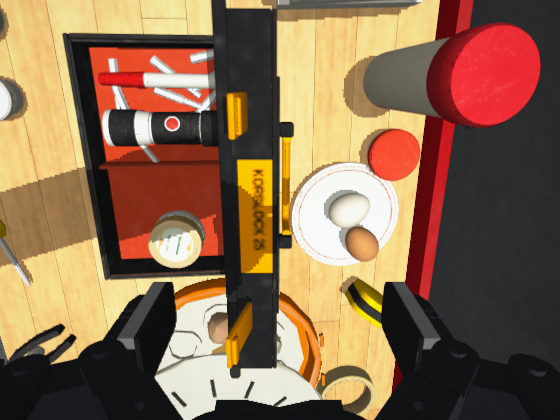

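The wrist view shows the lid rim at col ~250, between the fingers (cols 140 and 420). The torch lies flat at (160,128), the tin at (178,240) and the marker at (150,80). I'll descend over the rim, shifted slightly to centre it.

>>> jog_arm(increments=[[0,-0.004,0.021,0,0,0,1],[0.001,-0.008,0.042,0,0,0,1],[0.001,-0.012,0.063,0,0,0,1],[0.001,-0.015,0.084,0,0,0,1],[0.002,-0.017,0.104,0,0,0,1]])

```text
clock: 10.15
position: [0.6796, 0.1057, 0.2539]
ee_rot: [0.704, 0.709, 0.035, 0.037]
ft_force: [-0.5, -1.3, 0.2]
grip_width: 1.002
grasp_force: 0.0
```

```bash
python3 log.py
python3 - <<'E'
from lid import *
c=cam("wrist"); np.savez("w3.npz",**c)
P_=cloud(c); m=(P_[...,2]>.225)&(P_[...,2]<.265)&(abs(P_[...,1]-.103)<.02)&(abs(P_[...,0]-.69)<.08); q=P_[m]
print(m.sum(), q.min(0).round(3) if m.any() else 0,q.max(0).round(3) if m.any() else 0)
E
```

```text
10.15 q [-0.069  0.412 -0.223  1.367  0.123  1.275 -0.293] p [0.6796 0.1057 0.2539] z [ 0.1  -0.   -0.99] x [-0.01  1.   -0.  ] f [-0.5 -1.3  0.2] g 1.002 0.0
11270 [0.622 0.083 0.236] [0.736 0.123 0.265]
```

Run:
```python
from lid import *
c=dict(np.load("w3.npz")); o=get_obs(); R=Ro.from_quat(o["ee_rot"]).as_matrix()
q=(cloud(c)-o["position"])@R
for sg in(1,-1):
    m=(abs(q[...,1]*sg-.05)<.009)&(abs(q[...,0])<.013)&(q[...,2]>-.03)&(q[...,2]<.06); v=q[m]
    print(sg,m.sum(),np.percentile(v,[1,50,99],0).round(4), np.histogram(v[:,2],bins=np.arange(-.03,.06,.005))[0])
    m2=(abs(q[...,0])<.013)&(q[...,1]*sg>.02)&(q[...,1]*sg<.075)&(q[...,2]>-.01)&(q[...,2]<.03); print((q[m2][:,1]*sg).min().round(4))
for th,t in((75,15),(65,25),(55,33),(45,38),(30,38),(15,38),(5,38)):
    th,t=np.radians(th),np.radians(t); C=lid((-.171,.019),th); z=np.array([np.sin(t),0,-np.cos(t)]); print(np.degrees(th).round(),(C+.003*z).round(4))
```

```text
1 3595 [[-0.0111  0.0445 -0.0299]
 [ 0.0063  0.0453 -0.0153]
 [ 0.011   0.0583  0.0059]] [592 642 589 522 491 401 290  68   0   0   0   0   0   0   0   0   0]
0.02
-1 1672 [[ 0.0011 -0.0539 -0.0299]
 [ 0.01   -0.0452 -0.0169]
 [ 0.0112 -0.0411  0.0032]] [366 293 282 232 224 185  90   0   0   0   0   0   0   0   0   0   0]
0.0398
75.0 [0.6599 0.103  0.2522]
65.0 [0.6312 0.103  0.2453]
55.0 [0.6041 0.103  0.2335]
45.0 [0.5794 0.103  0.217 ]
30.0 [0.5483 0.103  0.1846]
15.0 [0.5266 0.103  0.1452]
5.0 [0.5182 0.103  0.1165]
```

>>> jog_arm(increments=[[0,0.001,0.002,0,0,0,0.6],[0,0.001,0.004,0,0,0,0.3],[0,0.001,0.004,0,0,0,0.1],[0,0.001,0.004,0,0,0,0.08],[0,0.001,0.004,0,0,0,0.08]], grip_force=20)

```text
clock: 10.62
position: [0.6823, 0.1058, 0.2523]
ee_rot: [0.704, 0.708, 0.036, 0.037]
ft_force: [0.1, -1.0, -0.5]
grip_width: 0.54
grasp_force: 0.0
```

```bash
cat >> lid.py <<'E'
H=np.array([.684,.103,.084])
def arc(dmax,n,th_off=0,tilt=None):
    "rows rotating the tool with the lid about the hinge by dmax deg in n rows"
    o=get_obs(); R=Ro.from_quat(o["ee_rot"]); p=o["position"]; q=o["joint_pos"]
    for i in range(1,n+1):
        W=Ro.from_rotvec([0,-np.radians(dmax*i/n),0]); X=H+W.apply(p-H); Rn=W*R
        d=R.inv().apply(X-p); r=(R.inv()*Rn).as_rotvec(); q,e,er=ik(X,Rn.as_matrix(),q); print(list(d.round(4)),list(r.round(4)),X.round(3),q.round(2),round(e,4))
E
python3 log.py
python3 - <<'E'
from lid import *
arc(15,5)
E
```

```text
10.62 q [-0.069  0.418 -0.223  1.363  0.123  1.272 -0.294] p [0.6823 0.1058 0.2523] z [ 0.1  -0.   -0.99] x [-0.01  1.   -0.  ] f [ 0.1 -1.  -0.5] g 0.54 0.0
[np.float64(0.0), np.float64(-0.0088), np.float64(-0.0006)] [np.float64(-0.0524), np.float64(-0.0003), np.float64(0.0)] [0.673 0.106 0.252] [-0.07  0.36 -0.23  1.44  0.13  1.2  -0.31] 0.0
[np.float64(0.0001), np.float64(-0.0176), np.float64(-0.0007)] [np.float64(-0.1047), np.float64(-0.0006), np.float64(0.0001)] [0.665 0.106 0.251] [-0.07  0.31 -0.23  1.52  0.14  1.12 -0.32] 0.0
[np.float64(0.0001), np.float64(-0.0264), np.float64(-0.0004)] [np.float64(-0.1571), np.float64(-0.0009), np.float64(0.0001)] [0.656 0.106 0.25 ] [-0.07  0.26 -0.23  1.59  0.15  1.05 -0.34] 0.0
[np.float64(0.0002), np.float64(-0.0352), np.float64(0.0004)] [np.float64(-0.2094), np.float64(-0.0012), np.float64(0.0002)] [0.647 0.106 0.248] [-0.07  0.22 -0.24  1.66  0.17  0.98 -0.36] 0.0
[np.float64(0.0002), np.float64(-0.0439), np.float64(0.0017)] [np.float64(-0.2618), np.float64(-0.0015), np.float64(0.0002)] [0.639 0.106 0.246] [-0.07  0.17 -0.24  1.73  0.19  0.9  -0.38] 0.0
```

>>> jog_arm(increments=[[0,-0.009,0.001,-0.052,0,0,0.08],[0,-0.0176,0.002,-0.105,0,0,0.08],[0,-0.0264,0.003,-0.157,0,0,0.08],[0,-0.0352,0.0034,-0.209,0,0,0.08],[0,-0.0439,0.0047,-0.262,0,0,0.08]])

```text
clock: 11.03
position: [0.6387, 0.1056, 0.2431]
ee_rot: [0.693, 0.697, 0.129, 0.129]
ft_force: [0.5, -0.7, 1.5]
grip_width: 0.537
grasp_force: 0.2
```

```bash
python3 log.py
python3 - <<'E'
from lid import *
arc(18,5)
c=cam("side"); P_=cloud(c); np.savez("side3.npz",**c); m=(P_[...,2]>.13)&(P_[...,2]<.30)&(P_[...,1]>.19)&(P_[...,1]<.24)&(P_[...,0]>.5)&(P_[...,0]<.75); q=P_[m]
# left side wall of lid: top edge slope
print(m.sum(), [(z0,np.percentile(q[abs(q[:,2]-z0)<.005][:,0],[2,98]).round(3)) for z0 in(.14,.16,.18,.2,.22,.24) if (abs(q[:,2]-z0)<.005).any()])
E
```

```text
11.03 q [-0.069  0.169 -0.238  1.738  0.186  0.893 -0.382] p [0.6387 0.1056 0.2431] z [ 0.36  0.   -0.93] x [-0.01  1.   -0.  ] f [ 0.5 -0.7  1.5] g 0.537 0.2
[np.float64(0.0001), np.float64(-0.0104), np.float64(-0.0006)] [np.float64(-0.0628), np.float64(-0.0004), np.float64(-0.0001)] [0.629 0.106 0.24 ] [-0.07  0.12 -0.24  1.82  0.21  0.8  -0.42] 0.0
[np.float64(0.0001), np.float64(-0.0208), np.float64(-0.0006)] [np.float64(-0.1257), np.float64(-0.0007), np.float64(-0.0001)] [0.619 0.106 0.236] [-0.08  0.07 -0.25  1.9   0.25  0.72 -0.47] 0.0
[np.float64(0.0002), np.float64(-0.0311), np.float64(0.0001)] [np.float64(-0.1885), np.float64(-0.0011), np.float64(-0.0002)] [0.61  0.106 0.232] [-0.08  0.03 -0.25  1.98  0.31  0.63 -0.53] 0.0
[np.float64(0.0002), np.float64(-0.0414), np.float64(0.0014)] [np.float64(-0.2513), np.float64(-0.0014), np.float64(-0.0002)] [0.601 0.106 0.227] [-0.09 -0.01 -0.26  2.05  0.39  0.55 -0.62] 0.0
[np.float64(0.0003), np.float64(-0.0516), np.float64(0.0034)] [np.float64(-0.3142), np.float64(-0.0018), np.float64(-0.0003)] [0.592 0.106 0.221] [-0.08 -0.04 -0.28  2.12  0.5   0.47 -0.75] 0.0
823 [(0.14, array([0.663, 0.698])), (0.16, array([0.655, 0.693])), (0.18, array([0.648, 0.684])), (0.2, array([0.641, 0.678])), (0.22, array([0.635, 0.672])), (0.24, array([0.628, 0.662]))]
```

>>> jog_arm(increments=[[0,-0.0104,-0.0006,-0.063,0,0,0.08],[0,-0.0208,-0.0006,-0.126,-0.001,0,0.08],[0,-0.031,0,-0.188,-0.001,0,0.08],[0,-0.041,0.0014,-0.25,-0.001,0,0.08],[0,-0.0515,0.0034,-0.3,-0.001,0,0.08]])

```text
clock: 11.5
position: [0.5915, 0.1055, 0.2213]
ee_rot: [0.666, 0.67, 0.232, 0.232]
ft_force: [0.2, -0.3, 0.9]
grip_width: 0.537
grasp_force: 0.0
```

```bash
python3 log.py
cat >> lid.py <<'E'
def theta():
    c=cam("side"); P_=cloud(c); m=(P_[...,2]>.095)&(P_[...,2]<.30)&(P_[...,1]>.19)&(P_[...,1]<.245)&(P_[...,0]>.49)&(P_[...,0]<.73); q=P_[m]
    top=[(round(x0,2),q[abs(q[:,0]-x0)<.006][:,2].min().round(3),q[abs(q[:,0]-x0)<.006][:,2].max().round(3)) for x0 in np.arange(.5,.72,.02) if (abs(q[:,0]-x0)<.006).any()]
    print(m.sum(),top)
E
python3 - <<'E'
from lid import *
theta()
E
```

```text
11.5 q [-0.1   -0.042 -0.265  2.113  0.472  0.481 -0.717] p [0.5915 0.1055 0.2213] z [ 0.62  0.   -0.79] x [-0.01  1.   -0.  ] f [ 0.2 -0.3  0.9] g 0.537 0.0
1137 [(np.float64(0.58), np.float64(0.213), np.float64(0.221)), (np.float64(0.6), np.float64(0.184), np.float64(0.229)), (np.float64(0.62), np.float64(0.16), np.float64(0.231)), (np.float64(0.64), np.float64(0.132), np.float64(0.207)), (np.float64(0.66), np.float64(0.108), np.float64(0.179)), (np.float64(0.68), np.float64(0.096), np.float64(0.154)), (np.float64(0.7), np.float64(0.105), np.float64(0.126))]
```

```bash
cat >> lid.py <<'E'
def rows(L,t,y=.1055,s=.012):
    o=get_obs(); R=Ro.from_quat(o["ee_rot"]); p=o["position"]; q=o["joint_pos"]
    for th,W in L:
        X,z,x=pose(np.radians(th),np.radians(t),s,y=y,f=W/2000); T=Ro.from_matrix(tool(z,x))
        d=R.inv().apply(X-p); r=(R.inv()*T).as_rotvec(); q,e,er=ik(X,T.as_matrix(),q)
        print(th,W,"cmd",round(W/42.5-1,2),d.round(4).tolist(),r.round(3).tolist(),X.round(3),q.round(2),round(e,4))
E
python3 - <<'E'
from lid import *
rows([(53.5,46),(51,51),(48,56),(45,61),(42,66),(39,71)],38.4)
E
```

```text
53.5 46 cmd 0.08 [0.0002, 0.0212, -0.0066] [-0.004, -0.001, 0.007] [0.601 0.106 0.236] [-0.1  -0.04 -0.26  2.08  0.45  0.51 -0.69] 0.0
51 51 cmd 0.2 [0.0002, 0.0162, -0.0067] [-0.004, -0.001, 0.007] [0.597 0.106 0.233] [-0.1  -0.04 -0.26  2.09  0.45  0.5  -0.7 ] 0.0
48 56 cmd 0.32 [0.0002, 0.0097, -0.0064] [-0.004, -0.001, 0.007] [0.592 0.106 0.229] [-0.1  -0.05 -0.26  2.1   0.46  0.5  -0.71] 0.0
45 61 cmd 0.44 [0.0003, 0.0033, -0.0056] [-0.004, -0.001, 0.007] [0.588 0.106 0.225] [-0.1  -0.05 -0.27  2.12  0.47  0.49 -0.72] 0.0
42 66 cmd 0.55 [0.0003, -0.003, -0.0044] [-0.004, -0.001, 0.007] [0.583 0.106 0.22 ] [-0.1  -0.06 -0.27  2.13  0.48  0.48 -0.74] 0.0
39 71 cmd 0.67 [0.0004, -0.0093, -0.0027] [-0.004, -0.001, 0.007] [0.58  0.106 0.214] [-0.1  -0.06 -0.27  2.15  0.49  0.47 -0.76] 0.0
```

>>> jog_arm(increments=[[0,0,0,0,0,0,0.08],[0,0,0,0,0,0,0.08]])

```text
clock: 11.72
position: [0.5923, 0.1051, 0.2214]
ee_rot: [0.667, 0.67, 0.23, 0.231]
ft_force: [-1.1, -0.5, 0.4]
grip_width: 0.54
grasp_force: 0.4
```

```bash
python3 log.py
python3 - <<'E'
from lid import *
theta()
c=cam("wrist"); o=get_obs(); R=Ro.from_quat(o["ee_rot"]).as_matrix(); q=(cloud(c)-o["position"])@R
a=cv2.resize(c["color"],(400,300)); s=cam("side"); b=cv2.resize(s["color"][150:340,140:340],(400,380),interpolation=cv2.INTER_CUBIC)
im=np.zeros((380,800,3),np.uint8); im[:300,:400]=a; im[:,400:]=b; cv2.imwrite("pics/p3.png",im[...,::-1])
E
```

```text
11.72 q [-0.099 -0.038 -0.264  2.108  0.467  0.486 -0.711] p [0.5923 0.1051 0.2214] z [ 0.62  0.   -0.79] x [-0.  1. -0.] f [-1.1 -0.5  0.4] g 0.54 0.4
1189 [(np.float64(0.58), np.float64(0.197), np.float64(0.216)), (np.float64(0.6), np.float64(0.177), np.float64(0.231)), (np.float64(0.62), np.float64(0.153), np.float64(0.218)), (np.float64(0.64), np.float64(0.132), np.float64(0.195)), (np.float64(0.66), np.float64(0.106), np.float64(0.171)), (np.float64(0.68), np.float64(0.096), np.float64(0.148)), (np.float64(0.7), np.float64(0.104), np.float64(0.124))]
```

View pics/p3.png

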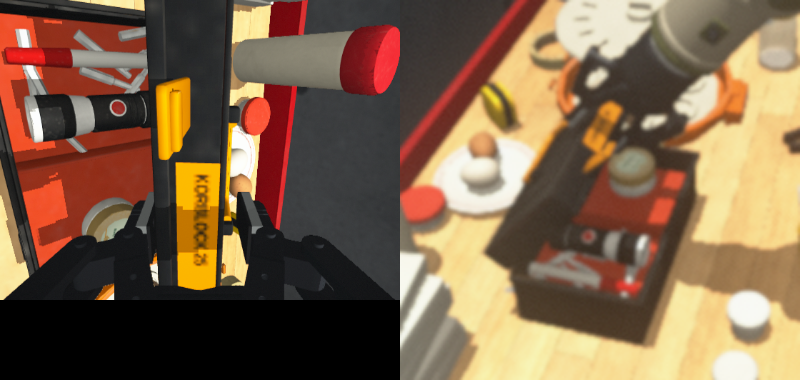

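The wrist panel shows the rim straddled, with fingers at (145,225) and (258,225). In the side panel the lid is about half down, resting on the front finger at about 50°. Continuing down.

Run:
```python
from lid import *
rows([(46.5,46),(44.5,51),(42,57),(39.5,63),(37,69),(34.5,75),(32,80),(29,85)],38.4)
```

```text
46.5 46 cmd 0.08 [0.0003, -0.0053, -0.0061] [-0.006, -0.001, 0.005] [0.585 0.106 0.223] [-0.1  -0.06 -0.27  2.13  0.47  0.48 -0.73] 0.0
44.5 51 cmd 0.2 [0.0003, -0.0087, -0.0054] [-0.006, -0.001, 0.005] [0.583 0.106 0.22 ] [-0.1  -0.06 -0.27  2.13  0.48  0.48 -0.74] 0.0
42 57 cmd 0.34 [0.0003, -0.0131, -0.0044] [-0.006, -0.001, 0.005] [0.58  0.106 0.217] [-0.1  -0.06 -0.27  2.14  0.49  0.47 -0.75] 0.0
39.5 63 cmd 0.48 [0.0004, -0.0174, -0.003] [-0.006, -0.001, 0.005] [0.577 0.106 0.213] [-0.1  -0.06 -0.28  2.15  0.5   0.47 -0.76] 0.0
37 69 cmd 0.62 [0.0004, -0.0217, -0.0013] [-0.006, -0.001, 0.005] [0.575 0.106 0.209] [-0.1  -0.06 -0.28  2.16  0.51  0.46 -0.78] 0.0
34.5 75 cmd 0.76 [0.0004, -0.0258, 0.0007] [-0.006, -0.001, 0.005] [0.573 0.106 0.205] [-0.1  -0.06 -0.28  2.17  0.52  0.45 -0.79] 0.0
32 80 cmd 0.88 [0.0004, -0.0304, 0.0031] [-0.006, -0.001, 0.005] [0.571 0.106 0.2  ] [-0.1  -0.06 -0.28  2.18  0.54  0.44 -0.81] 0.0
29 85 cmd 1.0 [0.0004, -0.0363, 0.0063] [-0.006, -0.001, 0.005] [0.568 0.106 0.194] [-0.1  -0.06 -0.29  2.19  0.56  0.43 -0.83] 0.0
```

>>> jog_arm(increments=[[0,-0.005,-0.001,0,0,0,0.2],[0,-0.009,-0.001,0,0,0,0.34],[0,-0.013,-0.001,0,0,0,0.48],[0,-0.017,-0.001,0,0,0,0.62],[0,-0.022,0,0,0,0,0.76]])

```text
clock: 12.28
position: [0.5741, 0.1051, 0.2066]
ee_rot: [0.667, 0.67, 0.23, 0.231]
ft_force: [-0.1, 0.8, -1.1]
grip_width: 0.881
grasp_force: 0.3
```

```bash
python3 log.py
python3 - <<'E'
from lid import *
theta()
rows([(32,80),(29,85),(26,85),(23,85),(20,85),(17,85)],38.4)
E
```

```text
12.28 q [-0.101 -0.06  -0.276  2.162  0.5    0.46  -0.761] p [0.5741 0.1051 0.2066] z [ 0.62  0.   -0.79] x [-0.  1. -0.] f [-0.1  0.8 -1.1] g 0.881 0.3
1392 [(np.float64(0.56), np.float64(0.171), np.float64(0.201)), (np.float64(0.58), np.float64(0.157), np.float64(0.207)), (np.float64(0.6), np.float64(0.143), np.float64(0.194)), (np.float64(0.62), np.float64(0.125), np.float64(0.178)), (np.float64(0.64), np.float64(0.115), np.float64(0.167)), (np.float64(0.66), np.float64(0.098), np.float64(0.15)), (np.float64(0.68), np.float64(0.096), np.float64(0.134)), (np.float64(0.7), np.float64(0.114), np.float64(0.12))]
32 80 cmd 0.88 [0.0006, -0.005, 0.0026] [-0.008, -0.001, 0.006] [0.571 0.106 0.2  ] [-0.1  -0.06 -0.28  2.18  0.54  0.44 -0.81] 0.0
29 85 cmd 1.0 [0.0006, -0.0108, 0.0058] [-0.008, -0.001, 0.006] [0.568 0.106 0.194] [-0.1  -0.06 -0.29  2.19  0.56  0.43 -0.83] 0.0
26 85 cmd 1.0 [0.0007, -0.019, 0.0095] [-0.008, -0.001, 0.006] [0.564 0.106 0.186] [-0.1  -0.05 -0.29  2.21  0.59  0.42 -0.87] 0.0
23 85 cmd 1.0 [0.0007, -0.027, 0.0136] [-0.008, -0.001, 0.006] [0.56  0.106 0.178] [-0.1  -0.05 -0.3   2.22  0.62  0.4  -0.9 ] 0.0
20 85 cmd 1.0 [0.0007, -0.0347, 0.0181] [-0.008, -0.001, 0.006] [0.557 0.106 0.17 ] [-0.1  -0.04 -0.3   2.24  0.66  0.39 -0.95] 0.0
17 85 cmd 1.0 [0.0008, -0.0422, 0.023] [-0.008, -0.001, 0.006] [0.554 0.106 0.161] [-0.09 -0.03 -0.31  2.25  0.7   0.38 -0.99] 0.0
```

>>> jog_arm(increments=[[0,-0.005,0.0026,0,0,0,0.9],[0,-0.011,0.0058,0,0,0,1],[0,-0.019,0.0095,0,0,0,1],[0,-0.027,0.0136,0,0,0,1],[0,-0.035,0.018,0,0,0,1]])

```text
clock: 12.75
position: [0.5574, 0.105, 0.1702]
ee_rot: [0.667, 0.671, 0.23, 0.23]
ft_force: [-0.9, 0.2, -1.8]
grip_width: 1.0
grasp_force: 0.3
```

```bash
python3 log.py
python3 - <<'E'
from lid import *
theta()
rows([(18,85),(16,85),(14,85),(12,85),(10,85),(8,85)],38.4)
E
```

```text
12.75 q [-0.096 -0.041 -0.3    2.233  0.63   0.394 -0.912] p [0.5574 0.105  0.1702] z [ 0.62  0.   -0.79] x [-0.01  1.   -0.  ] f [-0.9  0.2 -1.8] g 1.0 0.3
1570 [(np.float64(0.54), np.float64(0.135), np.float64(0.176)), (np.float64(0.56), np.float64(0.129), np.float64(0.171)), (np.float64(0.58), np.float64(0.121), np.float64(0.166)), (np.float64(0.6), np.float64(0.114), np.float64(0.157)), (np.float64(0.62), np.float64(0.107), np.float64(0.151)), (np.float64(0.64), np.float64(0.1), np.float64(0.145)), (np.float64(0.66), np.float64(0.097), np.float64(0.134)), (np.float64(0.68), np.float64(0.097), np.float64(0.128))]
18 85 cmd 1.0 [0.0009, -0.0033, 0.0024] [-0.009, -0.001, 0.006] [0.555 0.106 0.164] [-0.1  -0.04 -0.31  2.25  0.68  0.38 -0.98] 0.0
16 85 cmd 1.0 [0.0009, -0.0082, 0.0058] [-0.009, -0.001, 0.006] [0.553 0.106 0.158] [-0.09 -0.03 -0.31  2.26  0.71  0.37 -1.01] 0.0
14 85 cmd 1.0 [0.0009, -0.013, 0.0094] [-0.009, -0.001, 0.006] [0.552 0.106 0.153] [-0.09 -0.02 -0.31  2.27  0.75  0.36 -1.04] 0.0
12 85 cmd 1.0 [0.001, -0.0176, 0.0131] [-0.009, -0.001, 0.006] [0.55  0.106 0.147] [-0.1  -0.02 -0.31  2.27  0.78  0.35 -1.08] 0.0
10 85 cmd 1.0 [0.001, -0.0222, 0.017] [-0.009, -0.001, 0.006] [0.549 0.106 0.141] [-0.1  -0.01 -0.32  2.28  0.82  0.34 -1.12] 0.0
8 85 cmd 1.0 [0.001, -0.0265, 0.0211] [-0.009, -0.001, 0.006] [0.548 0.106 0.135] [-0.1   0.   -0.32  2.29  0.86  0.34 -1.16] 0.0
```

Run:
```python
from lid import *
for th,s in((17,.012),(14,.011),(11.5,.009),(9,.007),(7.5,.006)): rows([(th,85)],38.4,s=s)
```

```text
17 85 cmd 1.0 [0.0009, -0.0058, 0.0041] [-0.009, -0.001, 0.006] [0.554 0.106 0.161] [-0.1  -0.03 -0.31  2.25  0.7   0.38 -0.99] 0.0
14 85 cmd 1.0 [0.0009, -0.013, 0.0084] [-0.009, -0.001, 0.006] [0.551 0.106 0.154] [-0.1  -0.03 -0.31  2.27  0.74  0.36 -1.04] 0.0
11.5 85 cmd 1.0 [0.001, -0.0188, 0.0111] [-0.009, -0.001, 0.006] [0.548 0.106 0.148] [-0.1  -0.02 -0.31  2.28  0.77  0.35 -1.08] 0.0
9 85 cmd 1.0 [0.001, -0.0244, 0.0141] [-0.009, -0.001, 0.006] [0.545 0.106 0.142] [-0.1  -0.02 -0.31  2.29  0.81  0.35 -1.12] 0.0
7.5 85 cmd 1.0 [0.001, -0.0277, 0.0161] [-0.009, -0.001, 0.006] [0.544 0.106 0.138] [-0.1  -0.01 -0.31  2.29  0.83  0.34 -1.14] 0.0
```

>>> jog_arm(increments=[[0,-0.006,0.004,0,0,0,1],[0,-0.013,0.0084,0,0,0,1],[0,-0.019,0.011,0,0,0,1],[0,-0.0225,0.013,0,0,0,1],[0,-0.0245,0.014,0,0,0,1]])

```text
clock: 13.22
position: [0.5468, 0.1046, 0.1442]
ee_rot: [0.667, 0.671, 0.23, 0.23]
ft_force: [-0.8, -0.6, -1.2]
grip_width: 1.0
grasp_force: 0.5
```

```bash
python3 log.py
python3 - <<'E'
from lid import *
theta()
for th,s in((8,.006),(6,.004),(4,.002),(3,.0),(2,-.001)): rows([(th,85)],38.4,s=s)
a=[]
c=cam("side"); w=cam("wrist")
o=np.zeros((378,800,3),np.uint8); o[:,:400]=cv2.resize(c["color"][170:340,150:330],(400,378),interpolation=cv2.INTER_CUBIC); o[:300,400:]=cv2.resize(w["color"],(400,300))
cv2.imwrite("pics/p4.png",o[...,::-1])
E
```

```text
13.22 q [-0.094 -0.018 -0.314  2.278  0.766  0.353 -1.061] p [0.5468 0.1046 0.1442] z [ 0.62  0.   -0.79] x [-0.  1. -0.] f [-0.8 -0.6 -1.2] g 1.0 0.5
1617 [(np.float64(0.52), np.float64(0.113), np.float64(0.129)), (np.float64(0.54), np.float64(0.108), np.float64(0.148)), (np.float64(0.56), np.float64(0.109), np.float64(0.146)), (np.float64(0.58), np.float64(0.104), np.float64(0.142)), (np.float64(0.6), np.float64(0.099), np.float64(0.14)), (np.float64(0.62), np.float64(0.096), np.float64(0.136)), (np.float64(0.64), np.float64(0.097), np.float64(0.134)), (np.float64(0.66), np.float64(0.095), np.float64(0.129)), (np.float64(0.68), np.float64(0.096), np.float64(0.126))]
8 85 cmd 1.0 [0.0009, -0.0045, 0.0019] [-0.008, -0.001, 0.006] [0.544 0.106 0.14 ] [-0.1  -0.01 -0.32  2.29  0.82  0.34 -1.13] 0.0
6 85 cmd 1.0 [0.0009, -0.0087, 0.0041] [-0.008, -0.001, 0.006] [0.542 0.106 0.136] [-0.1  -0.01 -0.32  2.3   0.85  0.34 -1.16] 0.0
4 85 cmd 1.0 [0.0009, -0.0128, 0.0064] [-0.008, -0.001, 0.006] [0.541 0.106 0.131] [-0.1  -0.01 -0.32  2.31  0.88  0.33 -1.2 ] 0.0
3 85 cmd 1.0 [0.0009, -0.0148, 0.0066] [-0.008, -0.001, 0.006] [0.539 0.106 0.13 ] [-0.1  -0.01 -0.32  2.31  0.89  0.33 -1.21] 0.0
2 85 cmd 1.0 [0.0009, -0.0168, 0.0079] [-0.008, -0.001, 0.006] [0.538 0.106 0.128] [-0.1  -0.   -0.32  2.31  0.91  0.33 -1.22] 0.0
```

View pics/p4.png

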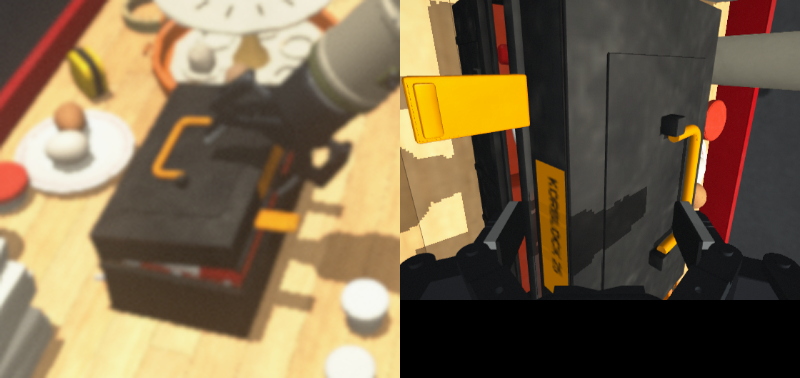

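The side panel shows the lid nearly shut, with a gap of about 28 mm at the front, and the latch standing out at (277,220). The wrist view shows the rear finger at (690,230), above the lid and clear of the handle at (690,190). Easing it down the last bit.

>>> jog_arm(increments=[[0,-0.0045,0.0019,0,0,0,1],[0,-0.0087,0.0035,0,0,0,1],[0,-0.0128,0.005,0,0,0,1],[0,-0.0148,0.0055,0,0,0,1],[0,-0.016,0.006,0,0,0,1]])

```text
clock: 13.78
position: [0.5387, 0.1048, 0.1308]
ee_rot: [0.666, 0.67, 0.23, 0.231]
ft_force: [-0.0, 0.7, -0.3]
grip_width: 0.996
grasp_force: 0.0
```

```bash
python3 log.py
python3 - <<'E'
from lid import *
theta()
E
```

```text
13.78 q [-0.097 -0.009 -0.322  2.307  0.859  0.333 -1.164] p [0.5387 0.1048 0.1308] z [ 0.62  0.   -0.79] x [-0.01  1.   -0.  ] f [-0.   0.7 -0.3] g 0.996 0.0
1460 [(np.float64(0.52), np.float64(0.095), np.float64(0.124)), (np.float64(0.54), np.float64(0.095), np.float64(0.124)), (np.float64(0.56), np.float64(0.096), np.float64(0.126)), (np.float64(0.58), np.float64(0.095), np.float64(0.126)), (np.float64(0.6), np.float64(0.095), np.float64(0.126)), (np.float64(0.62), np.float64(0.096), np.float64(0.126)), (np.float64(0.64), np.float64(0.096), np.float64(0.125)), (np.float64(0.66), np.float64(0.096), np.float64(0.125)), (np.float64(0.68), np.float64(0.099), np.float64(0.122))]
```

>>> jog_arm(increments=[[0,-0.002,-0.015,0,0,0,1],[0,-0.002,-0.035,0,0,0,1],[0,-0.002,-0.06,0.05,0,0,0.5],[0,-0.002,-0.08,0.1,0,0,0],[0,-0.002,-0.09,0.2,0,0,-1]])

```text
clock: 14.25
position: [0.4794, 0.1058, 0.2024]
ee_rot: [0.685, 0.691, 0.163, 0.161]
ft_force: [1.8, -0.0, 0.2]
grip_width: 0.601
grasp_force: 0.0
```

```bash
python3 log.py
python3 - <<'E'
from lid import *
theta()
c=cam("top"); np.savez("top5.npz",**c); s=cam("side"); np.savez("side5.npz",**s)
for n,c in(("top",c),("side",s)):
    P_=cloud(c); hsv=cv2.cvtColor(c["color"],cv2.COLOR_RGB2HSV)
    m=(hsv[...,0]>10)&(hsv[...,0]<24)&(hsv[...,1]>160)&(hsv[...,2]>120)&(P_[...,2]>.05)&(P_[...,2]<.16)&(P_[...,0]>.45)&(P_[...,0]<.53)
    k,l,st,ce=cv2.connectedComponentsWithStats(m.astype(np.uint8))
    for i in range(1,k):
        if st[i,4]>8: q=P_[l==i]; print(n,st[i,4],np.percentile(q,[3,50,97],0).round(3).tolist())
t=np.radians(10); z=[np.sin(t),0,-np.cos(t)]
path([.47,.173,.19],z,[0,1,0],5)
E
```

```text
14.25 q [-0.208 -0.197 -0.199  2.212  0.213  0.705 -0.537] p [0.4794 0.1058 0.2024] z [ 0.45  0.   -0.89] x [-0.01  1.    0.  ] f [ 1.8 -0.   0.2] g 0.601 0.0
1452 [(np.float64(0.52), np.float64(0.095), np.float64(0.123)), (np.float64(0.54), np.float64(0.096), np.float64(0.124)), (np.float64(0.56), np.float64(0.097), np.float64(0.126)), (np.float64(0.58), np.float64(0.095), np.float64(0.125)), (np.float64(0.6), np.float64(0.095), np.float64(0.126)), (np.float64(0.62), np.float64(0.096), np.float64(0.126)), (np.float64(0.64), np.float64(0.096), np.float64(0.126)), (np.float64(0.66), np.float64(0.097), np.float64(0.125)), (np.float64(0.68), np.float64(0.098), np.float64(0.123))]
top 119 [[0.501, -0.253, 0.051], [0.515, -0.205, 0.056], [0.527, -0.148, 0.064]]
top 12 [[0.505, 0.022, 0.058], [0.514, 0.025, 0.102], [0.525, 0.028, 0.11]]
top 13 [[0.474, 0.177, 0.1], [0.479, 0.181, 0.105], [0.488, 0.185, 0.11]]
side 80 [[0.474, 0.02, 0.093], [0.499, 0.036, 0.1], [0.517, 0.045, 0.104]]
side 159 [[0.473, 0.159, 0.083], [0.495, 0.174, 0.103], [0.517, 0.184, 0.106]]
angle rows 2.3647289122493103 dist rows 1.6887415082317487
1 [ 0.014 -0.003  0.001] [ 0.059 -0.     0.001] [-0.22 -0.15 -0.21  2.16  0.2   0.76 -0.54] 0.0
2 [ 0.027 -0.007  0.002] [ 0.117 -0.     0.002] [-0.23 -0.11 -0.21  2.12  0.17  0.82 -0.54] 0.0
3 [ 0.041 -0.01   0.003] [ 0.176 -0.001  0.003] [-0.24 -0.07 -0.22  2.08  0.15  0.88 -0.54] 0.0
4 [ 0.054 -0.013  0.004] [ 0.234 -0.001  0.004] [-0.25 -0.03 -0.23  2.03  0.13  0.94 -0.54] 0.0
5 [ 0.068 -0.017  0.005] [ 0.293 -0.001  0.005] [-0.26  0.01 -0.23  1.98  0.1   0.99 -0.55] 0.0
end [-0.26  0.01 -0.23  1.98  0.1   0.99 -0.55] 9.591720991861634e-07
```

>>> jog_arm(increments=[[0.014,-0.003,0.001,0.059,0,0,-1],[0.027,-0.007,0.002,0.117,0,0.002,-1],[0.041,-0.01,0.003,0.176,0,0.003,-1],[0.054,-0.013,0.004,0.234,0,0.004,-1],[0.067,-0.016,0.005,0.293,0,0.005,-1]])

```text
clock: 14.82
position: [0.4688, 0.1718, 0.1872]
ee_rot: [0.705, 0.705, 0.059, 0.06]
ft_force: [-0.4, -0.5, -0.1]
grip_width: 0.0
grasp_force: 0.0
```

```bash
python3 log.py
python3 - <<'E'
from lid import *
c=cam("wrist"); o=get_obs(); R=Ro.from_quat(o["ee_rot"]).as_matrix(); q=(cloud(c)-o["position"])@R
m=(abs(q[...,0])<.014)&(abs(q[...,1])<.045)&(q[...,2]>-.02)&(q[...,2]<.03); v=q[m]
for a in np.arange(-.02,.03,.005):
    w=v[abs(v[:,2]-a)<.0025]
    if len(w): print(round(a,3),len(w),w[:,1].min().round(3),w[:,1].max().round(3))
E
```

```text
14.82 q [-0.264  0.018 -0.233  1.987  0.103  0.991 -0.546] p [0.4688 0.1718 0.1872] z [ 0.17 -0.   -0.99] x [ 0.  1. -0.] f [-0.4 -0.5 -0.1] g 0.0 0.0
-0.02 533 -0.027 0.028
-0.015 630 -0.019 0.02
-0.01 633 -0.013 0.014
-0.005 559 -0.013 0.014
0.0 504 -0.013 0.014
0.005 473 -0.013 0.014
0.01 437 -0.013 0.014
0.015 371 -0.013 0.014
0.02 160 -0.012 0.012
0.025 1 -0.001 -0.001
```

>>> jog_arm(increments=[[0,0.005,0.025,0,0,0,-1],[0,0.001,0.055,0,0,0,-1],[0,-0.0005,0.066,0,0,0,-1],[0,-0.002,0.075,0,0,0,-1],[0,-0.004,0.085,0,0,0,-1]])

```text
clock: 15.28
position: [0.48, 0.1713, 0.104]
ee_rot: [0.704, 0.704, 0.061, 0.061]
ft_force: [-0.4, 0.0, 4.7]
grip_width: -0.001
grasp_force: 2.1
```

```bash
python3 log.py
```

```text
15.28 q [-0.269  0.141 -0.226  2.052  0.158  0.805 -0.592] p [0.48   0.1713 0.104 ] z [ 0.17 -0.   -0.99] x [ 0.  1. -0.] f [-0.4  0.   4.7] g -0.001 2.1
```

>>> jog_arm(increments=[[0,-0.001,0.004,0,0,0,-1],[0,-0.001,0.008,0,0,0,-1],[0,-0.001,0.011,0,0,0,-1]])

```text
clock: 15.53
position: [0.4802, 0.1712, 0.0927]
ee_rot: [0.704, 0.705, 0.06, 0.061]
ft_force: [-1.6, -0.2, 1.3]
grip_width: 0.001
grasp_force: 0.5
```

```bash
python3 log.py
```

```text
15.53 q [-0.271  0.16  -0.224  2.059  0.166  0.782 -0.599] p [0.4802 0.1712 0.0927] z [ 0.17 -0.   -0.99] x [-0.  1. -0.] f [-1.6 -0.2  1.3] g 0.001 0.5
```

>>> jog_arm(increments=[[0,-0.002,0.0014,-0.09,0,0,-1],[0,-0.004,0.0028,-0.18,0,0,-1],[0,-0.006,0.0043,-0.27,0,0,-1],[0,-0.008,0.0057,-0.35,0,0,-1],[0,-0.004,0.0064,-0.35,0,0,-1]])

```text
clock: 15.95
position: [0.4752, 0.1713, 0.0848]
ee_rot: [0.682, 0.684, 0.183, 0.183]
ft_force: [-2.4, 0.3, -0.8]
grip_width: 0.002
grasp_force: 0.9
```

```bash
python3 log.py
python3 - <<'E'
from go import *
o=get_obs(); R=Ro.from_quat(o["ee_rot"]).as_matrix(); print("corner",(o["position"]+R@[0,.0125,.025]).round(4))
E
```

```text
15.95 q [-0.398  0.034 -0.226  2.322  0.743  0.457 -1.241] p [0.4752 0.1713 0.0848] z [ 0.5  -0.   -0.87] x [-0.  1. -0.] f [-2.4  0.3 -0.8] g 0.002 0.9
corner [0.4986 0.1713 0.0694]
```

>>> jog_arm(increments=[[0,0.0026,0.0015,0,0,0,-1],[0,0.0052,0.003,0,0,0,-1],[0,0.0078,0.0045,0,0,0,-1],[0,0.0087,0.005,0,0,0,-1],[0,0.0087,0.005,0,0,0,-1]])

```text
clock: 16.37
position: [0.4884, 0.1714, 0.0862]
ee_rot: [0.683, 0.683, 0.182, 0.182]
ft_force: [-0.0, -0.4, 0.5]
grip_width: 0.001
grasp_force: 0.0
```

```bash
python3 log.py
```

```text
16.37 q [-0.388  0.056 -0.217  2.294  0.73   0.456 -1.212] p [0.4884 0.1714 0.0862] z [ 0.5  -0.   -0.87] x [ 0.  1. -0.] f [-0.  -0.4  0.5] g 0.001 0.0
```

>>> jog_arm(increments=[[0,0.0009,0.0005,0,0,0,-1],[0,0.0017,0.001,0,0,0,-1],[0,0.0017,0.001,0,0,0,-1]])

```text
clock: 16.62
position: [0.4898, 0.1714, 0.0859]
ee_rot: [0.683, 0.683, 0.182, 0.182]
ft_force: [-0.7, -1.0, 0.1]
grip_width: 0.0
grasp_force: 0.0
```

```bash
python3 log.py
```

```text
16.62 q [-0.387  0.059 -0.216  2.291  0.731  0.455 -1.21 ] p [0.4898 0.1714 0.0859] z [ 0.5  -0.   -0.87] x [ 0.  1. -0.] f [-0.7 -1.   0.1] g 0.0 0.0
```

>>> jog_arm(increments=[[0,0.0013,0.0007,0,0,0,-1],[0,0.0026,0.0015,0,0,0,-1],[0,0.0026,0.0015,0,0,0,-1]])

```text
clock: 16.87
position: [0.4916, 0.1715, 0.0853]
ee_rot: [0.683, 0.684, 0.181, 0.182]
ft_force: [-12.4, -0.8, 8.6]
grip_width: -0.002
grasp_force: 6.3
```

```bash
python3 log.py
```

```text
16.87 q [-0.385  0.064 -0.215  2.287  0.73   0.455 -1.205] p [0.4916 0.1715 0.0853] z [ 0.5  -0.   -0.87] x [-0.  1. -0.] f [-12.4  -0.8   8.6] g -0.002 6.3
```

>>> jog_arm(increments=[[0,0.0013,0.0007,0,0,0,-1],[0,0.0026,0.0015,0,0,0,-1],[0,0.0026,0.0015,0,0,0,-1]])

```text
clock: 17.12
position: [0.4926, 0.1716, 0.0844]
ee_rot: [0.683, 0.684, 0.18, 0.182]
ft_force: [-33.4, -0.8, 21.1]
grip_width: -0.001
grasp_force: 16.6
```

```bash
python3 log.py
python3 - <<'E'
from go import *
c=cam("side"); P_=cloud(c); hsv=cv2.cvtColor(c["color"],cv2.COLOR_RGB2HSV)
m=(hsv[...,0]>10)&(hsv[...,0]<24)&(hsv[...,1]>150)&(P_[...,2]>.04)&(P_[...,2]<.12)&(P_[...,0]>.45)&(P_[...,0]<.54)&(P_[...,1]>.1)
q=P_[m]; print(m.sum(), np.percentile(q,[3,50,97],0).round(3).tolist() if m.any() else 0)
cv2.imwrite("pics/p5.png",cv2.resize(c["color"][190:310,200:350],(750,600),interpolation=cv2.INTER_CUBIC)[...,::-1])
E
```

```text
17.12 q [-0.384  0.069 -0.215  2.283  0.728  0.456 -1.2  ] p [0.4926 0.1716 0.0844] z [ 0.49 -0.   -0.87] x [-0.  1. -0.] f [-33.4  -0.8  21.1] g -0.001 16.6
60 [[0.464, 0.157, 0.052], [0.511, 0.18, 0.085], [0.519, 0.415, 0.114]]
```

View pics/p5.png

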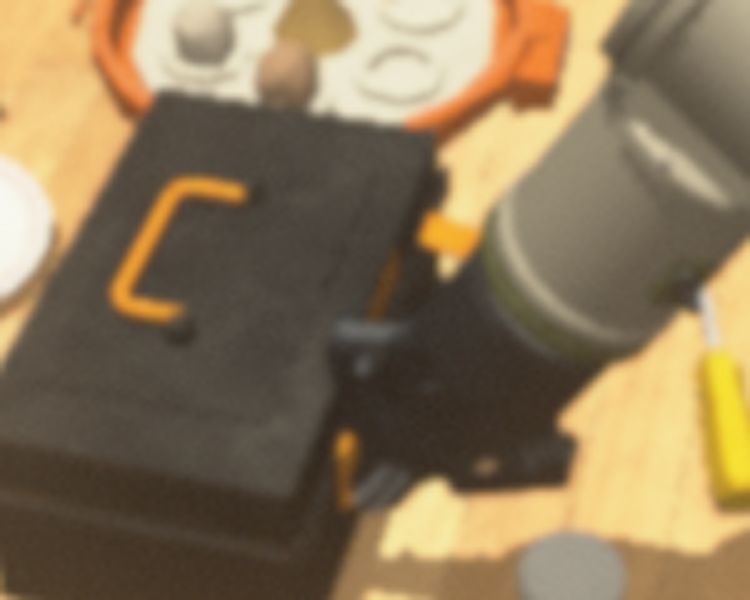

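The image shows the left latch folded down against the front at (347,470) and the right one still standing out at (448,235). I back off, then do the right latch.

>>> jog_arm(increments=[[0,-0.01,-0.006,0,0,0,-1],[0,-0.03,-0.018,0.05,0,0,-1],[0,-0.035,-0.05,0.12,0,0,-1],[-0.03,-0.02,-0.085,0.22,0,0,-1],[-0.06,0,-0.115,0.3,0,0,-1]])

```text
clock: 17.58
position: [0.4385, 0.1349, 0.1541]
ee_rot: [0.701, 0.702, 0.085, 0.09]
ft_force: [1.7, 0.1, -1.0]
grip_width: 0.004
grasp_force: 0.0
```

```bash
python3 log.py
python3 - <<'E'
from lid import *
t=np.radians(10); z=[np.sin(t),0,-np.cos(t)]
path([.48,.032,.17],z,[0,1,0],5)
c=cam("side"); P_=cloud(c); hsv=cv2.cvtColor(c["color"],cv2.COLOR_RGB2HSV)
m=(hsv[...,0]>10)&(hsv[...,0]<24)&(hsv[...,1]>150)&(P_[...,2]>.04)&(P_[...,2]<.12)&(P_[...,0]>.45)&(P_[...,0]<.54)&(P_[...,1]>.14)&(P_[...,1]<.2)
q=P_[m]; print(m.sum(), np.percentile(q,[3,50,97],0).round(3).tolist() if m.any() else 0, np.polyfit(q[:,2],q[:,0],1))
E
```

```text
17.58 q [-0.319 -0.088 -0.155  2.176  0.141  0.84  -0.557] p [0.4385 0.1349 0.1541] z [ 0.24 -0.01 -0.97] x [-0.    1.   -0.01] f [ 1.7  0.1 -1. ] g 0.004 0.0
angle rows 0.5885346022786861 dist rows 2.6998240192961367
1 [-0.021  0.009 -0.001] [0.015 0.001 0.   ] [-0.29 -0.08 -0.12  2.16  0.12  0.85 -0.48] 0.0
2 [-0.041  0.018 -0.002] [0.029 0.003 0.001] [-0.27 -0.07 -0.08  2.14  0.1   0.87 -0.41] 0.0
3 [-0.062  0.026 -0.003] [0.044 0.004 0.001] [-0.25 -0.06 -0.05  2.12  0.08  0.89 -0.34] 0.0
4 [-0.082  0.035 -0.004] [0.058 0.006 0.002] [-0.22 -0.05 -0.02  2.1   0.06  0.91 -0.27] 0.0
5 [-0.103  0.044 -0.005] [0.073 0.007 0.002] [-0.2  -0.03  0.01  2.07  0.04  0.93 -0.2 ] 0.0
end [-0.2  -0.03  0.01  2.07  0.04  0.93 -0.2 ] 1.0932353869107946e-06
76 [[0.508, 0.151, 0.065], [0.511, 0.174, 0.084], [0.518, 0.184, 0.102]] [0.08010399 0.50494292]
```

>>> jog_arm(increments=[[-0.021,0.005,-0.01,0.015,0.001,0,-1],[-0.041,0.01,-0.015,0.029,0.003,0.001,-1],[-0.062,0.02,-0.012,0.044,0.004,0.001,-1],[-0.082,0.035,-0.008,0.058,0.006,0.002,-1],[-0.103,0.044,-0.005,0.073,0.007,0.002,-1]])

```text
clock: 18.05
position: [0.483, 0.0289, 0.1709]
ee_rot: [0.707, 0.702, 0.063, 0.065]
ft_force: [-0.2, -0.2, -0.6]
grip_width: 0.001
grasp_force: 0.0
```

```bash
python3 log.py
python3 - <<'E'
from lid import *
t=np.radians(10); z=[np.sin(t),0,-np.cos(t)]
path([.48,.032,.104],z,[0,1,0],5)
path([.48,.032,.0927],z,[0,1,0],1)
E
```

```text
18.05 q [-0.204 -0.028  0.026  2.07   0.045  0.923 -0.208] p [0.483  0.0289 0.1709] z [ 0.18 -0.   -0.98] x [ 0.01  1.   -0.  ] f [-0.2 -0.2 -0.6] g 0.001 0.0
angle rows 0.0729873712674294 dist rows 1.6148914208981213
1 [ 0.001 -0.003  0.013] [ 0.001  0.001 -0.001] [-0.2  -0.01  0.03  2.09  0.04  0.89 -0.21] 0.0
2 [ 0.001 -0.006  0.026] [ 0.002  0.001 -0.002] [-0.2   0.    0.03  2.1   0.04  0.86 -0.21] 0.0
3 [ 0.002 -0.009  0.039] [ 0.003  0.002 -0.004] [-0.2   0.02  0.02  2.11  0.04  0.83 -0.21] 0.0
4 [ 0.003 -0.012  0.052] [ 0.005  0.003 -0.005] [-0.21  0.04  0.02  2.13  0.04  0.8  -0.21] 0.0
5 [ 0.003 -0.015  0.065] [ 0.006  0.003 -0.006] [-0.21  0.06  0.02  2.14  0.04  0.77 -0.21] 0.0
end [-0.21  0.06  0.02  2.14  0.04  0.77 -0.21] 4.6940531388707734e-07
angle rows 0.0729873712674294 dist rows 1.886697749705433
1 [ 0.003 -0.017  0.076] [ 0.006  0.003 -0.006] [-0.2   0.08  0.02  2.15  0.04  0.74 -0.21] 0.0
end [-0.2   0.08  0.02  2.15  0.04  0.74 -0.21] 2.704711682904675e-06
```

>>> jog_arm(increments=[[0.001,-0.006,0.026,0.002,0.001,-0.002,-1],[0.003,-0.012,0.045,0.004,0.002,-0.004,-1],[0.003,-0.014,0.057,0.006,0.003,-0.006,-1],[0.003,-0.015,0.067,0.006,0.003,-0.006,-1],[0.003,-0.017,0.076,0.006,0.003,-0.006,-1]])

```text
clock: 18.47
position: [0.479, 0.0328, 0.0922]
ee_rot: [0.705, 0.704, 0.061, 0.062]
ft_force: [-0.8, -0.5, 1.9]
grip_width: 0.002
grasp_force: 0.8
```

```bash
python3 log.py
```

```text
18.47 q [-0.207  0.078  0.022  2.152  0.045  0.742 -0.216] p [0.479  0.0328 0.0922] z [ 0.17 -0.   -0.98] x [ 0.  1. -0.] f [-0.8 -0.5  1.9] g 0.002 0.8
```

>>> jog_arm(increments=[[0,-0.002,0.0014,-0.09,0,0,-1],[0,-0.004,0.0028,-0.18,0,0,-1],[0,-0.006,0.0043,-0.27,0,0,-1],[0,-0.008,0.0057,-0.35,0,0,-1],[0,-0.004,0.0064,-0.35,0,0,-1]])

```text
clock: 18.88
position: [0.4754, 0.0335, 0.0859]
ee_rot: [0.683, 0.683, 0.183, 0.183]
ft_force: [-73.2, -22.0, -35.9]
grip_width: 0.001
grasp_force: 1.5
```

```bash
python3 log.py
python3 - <<'E'
from go import *
o=get_obs(); R=Ro.from_quat(o["ee_rot"]).as_matrix(); print("corner",(o["position"]+R@[0,.0125,.025]).round(4))
E
```

```text
18.88 q [-0.057 -0.066 -0.187  2.417  0.382  0.299 -0.583] p [0.4754 0.0335 0.0859] z [ 0.5   0.   -0.87] x [-0.  1. -0.] f [-73.2 -22.  -35.9] g 0.001 1.5
corner [0.4987 0.0335 0.0705]
```

Run:
```python
from lid import *
t=np.radians(17); z=np.array([np.sin(t),0,-np.cos(t)]); y=np.array([np.cos(t),0,np.sin(t)])
X=np.array([.497,.0335,.0705])-.025*z-.0125*y
path(X,z,[0,1,0],3)
o=get_obs(); print(o["ft_force"],o["torque"],o["tau"].round(1),o["joint_velocities"].round(3))
c=cam("side"); cv2.imwrite("pics/p6.png",cv2.resize(c["color"][150:350,200:480],(784,560),interpolation=cv2.INTER_CUBIC)[...,::-1])
o=get_obs(); print(o["ft_force"])
```

```text
angle rows 1.8383184378847963 dist rows 0.1304877804107664
1 [ 0.     0.001 -0.001] [ 0.076 -0.     0.   ] [-0.07 -0.04 -0.16  2.36  0.24  0.4  -0.43] 0.0
2 [ 0.     0.003 -0.002] [ 0.152 -0.     0.001] [-0.06 -0.01 -0.15  2.3   0.16  0.5  -0.34] 0.0
3 [ 0.     0.004 -0.003] [ 0.228 -0.     0.001] [-0.06  0.02 -0.15  2.24  0.11  0.59 -0.29] 0.0
end [-0.06  0.02 -0.15  2.24  0.11  0.59 -0.29] 1.8344007048362928e-06
[-73.15806244 -22.00841124 -35.8552546 ] [-1.57643921  6.72200131 -0.86327014] [ -4.7 -31.1   0.7 -22.2  -2.1  -5.4   3.5] [ 0.341  0.028 -0.359  0.024  1.183 -0.956 -1.255]
[0.87906715 0.38357807 2.17708412]
```

View pics/p6.png

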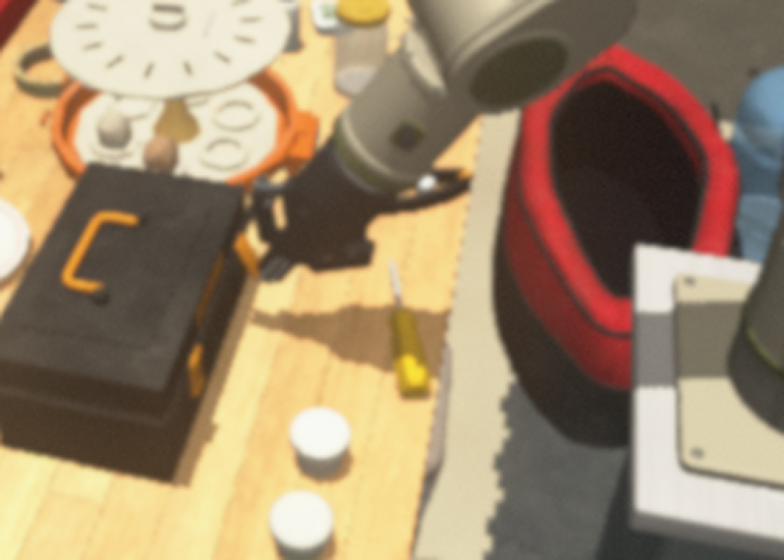

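The side view shows the arm clear of everything and the right latch partly folded at (248,255). That force spike came from the arm reconfiguring near a joint limit; it now reads about zero. I push on gently.

>>> jog_arm(increments=[[0,0.001,0,0.015,0,0,-1],[0,0.003,0.001,0.03,0,0,-1],[0,0.005,0.002,0.045,0,0,-1],[0,0.007,0.003,0.06,0,0,-1],[0,0.009,0.004,0.06,0,0,-1]])

```text
clock: 19.35
position: [0.4853, 0.0328, 0.0863]
ee_rot: [0.688, 0.688, 0.161, 0.162]
ft_force: [-1.7, 0.2, -1.8]
grip_width: -0.002
grasp_force: 0.9
```

```bash
cat > cr.py <<'E'
from go import *
o=get_obs(); R=Ro.from_quat(o["ee_rot"]).as_matrix(); print("corner",(o["position"]+R@[0,.0125,.025]).round(4))
E
python3 log.py; python3 cr.py
```

```text
19.35 q [-0.073 -0.026 -0.153  2.351  0.265  0.378 -0.451] p [0.4853 0.0328 0.0863] z [ 0.44 -0.   -0.9 ] x [ 0.  1. -0.] f [-1.7  0.2 -1.8] g -0.002 0.9
corner [0.5076 0.0328 0.0694]
```

>>> jog_arm(increments=[[0,0.0018,0.0009,0,0,0,-1],[0,0.0036,0.0018,0,0,0,-1],[0,0.0054,0.0026,0,0,0,-1],[0,0.0054,0.0026,0,0,0,-1]])

```text
clock: 19.68
position: [0.4906, 0.0328, 0.0859]
ee_rot: [0.688, 0.688, 0.161, 0.162]
ft_force: [-4.3, 0.2, 0.1]
grip_width: 0.001
grasp_force: 2.5
```

```bash
python3 log.py; python3 cr.py
```

```text
19.68 q [-0.072 -0.013 -0.151  2.339  0.268  0.377 -0.451] p [0.4906 0.0328 0.0859] z [ 0.44 -0.   -0.9 ] x [-0.  1. -0.] f [-4.3  0.2  0.1] g 0.001 2.5
corner [0.513  0.0327 0.0691]
```

>>> jog_arm(increments=[[0,0.0009,0.0005,0,0,0,-1],[0,0.0018,0.0009,0,0,0,-1],[0,0.0018,0.0009,0,0,0,-1]])

```text
clock: 19.93
position: [0.4914, 0.0327, 0.0856]
ee_rot: [0.688, 0.689, 0.16, 0.161]
ft_force: [-21.1, 0.5, 14.4]
grip_width: -0.002
grasp_force: 10.5
```

```bash
python3 log.py; python3 cr.py
```

```text
19.93 q [-0.072 -0.009 -0.151  2.336  0.268  0.379 -0.45 ] p [0.4914 0.0327 0.0856] z [ 0.44 -0.   -0.9 ] x [ 0.  1. -0.] f [-21.1   0.5  14.4] g -0.002 10.5
corner [0.5137 0.0327 0.0687]
```

>>> jog_arm(increments=[[0,-0.006,-0.003,0.02,0,0,-1],[0,-0.018,-0.012,0.08,0,0,-1],[0,-0.022,-0.04,0.18,0,0,-1],[0,-0.022,-0.07,0.25,0,0,-1],[0,-0.022,-0.1,0.28,0,0,-1]])

```text
clock: 20.35
position: [0.4293, 0.0332, 0.1683]
ee_rot: [0.704, 0.704, 0.064, 0.063]
ft_force: [1.0, -0.4, 0.9]
grip_width: -0.0
grasp_force: 0.0
```

>>> jog_arm(increments=[[-0.02,-0.01,-0.03,0,0,0,-1],[-0.04,-0.02,-0.06,0,0,0,-1],[-0.07,-0.02,-0.09,0,0,0,-1],[-0.1,-0.02,-0.12,0,0,0,-1],[-0.1,-0.02,-0.12,0,0,0,-1]])

```text
clock: 20.77
position: [0.3889, -0.0719, 0.2867]
ee_rot: [0.706, 0.702, 0.067, 0.069]
ft_force: [1.0, 0.3, 0.6]
grip_width: -0.0
grasp_force: 0.0
```

```bash
python3 log.py
python3 - <<'E'
from lid import *
theta()
for n in("top","side"):
    c=cam(n); P_=cloud(c); hsv=cv2.cvtColor(c["color"],cv2.COLOR_RGB2HSV)
    z=P_[...,2]
    for nm,y0 in(("L",.173),("R",.033)):
        m=(hsv[...,0]>8)&(hsv[...,0]<26)&(hsv[...,1]>140)&(z>.045)&(z<.115)&(P_[...,0]>.45)&(P_[...,0]<.54)&(abs(P_[...,1]-y0)<.02)
        q=P_[m]
        if len(q)>8: print(n,nm,len(q),np.percentile(q,[3,50,97],0).round(3).tolist(),"dx/dz",np.polyfit(q[:,2],q[:,0],1)[0].round(3))
        else: print(n,nm,len(q))
    f=(hsv[...,2]<90)&(z>.05)&(z<.082)&(abs(P_[...,0]-.516)<.012)&(abs(P_[...,1]-.103)<.05); q=P_[f]; print(n,"front",len(q),np.median(q,0).round(3) if len(q) else 0)
E
```

```text
20.77 q [ 0.02  -0.347  0.045  2.083  0.006  1.213  0.056] p [ 0.3889 -0.0719  0.2867] z [ 0.19 -0.   -0.98] x [ 0.01  1.   -0.  ] f [1.  0.3 0.6] g -0.0 0.0
1452 [(np.float64(0.52), np.float64(0.095), np.float64(0.124)), (np.float64(0.54), np.float64(0.096), np.float64(0.125)), (np.float64(0.56), np.float64(0.096), np.float64(0.126)), (np.float64(0.58), np.float64(0.096), np.float64(0.126)), (np.float64(0.6), np.float64(0.096), np.float64(0.124)), (np.float64(0.62), np.float64(0.095), np.float64(0.125)), (np.float64(0.64), np.float64(0.095), np.float64(0.125)), (np.float64(0.66), np.float64(0.096), np.float64(0.125)), (np.float64(0.68), np.float64(0.097), np.float64(0.124))]
top L 74 [[0.511, 0.161, 0.054], [0.514, 0.173, 0.087], [0.524, 0.188, 0.106]] dx/dz -0.045
top R 79 [[0.508, 0.022, 0.054], [0.514, 0.034, 0.085], [0.523, 0.047, 0.106]] dx/dz -0.016
top front 109 [0.522 0.101 0.063]
side L 80 [[0.508, 0.162, 0.065], [0.511, 0.175, 0.085], [0.518, 0.185, 0.103]] dx/dz 0.071
side R 52 [[0.508, 0.022, 0.066], [0.51, 0.038, 0.089], [0.517, 0.046, 0.103]] dx/dz 0.053
side front 46 [0.519 0.092 0.059]
```

>>> jog_arm(increments=[[0,0,0,0,0,0,-1],[0,0,0,0,0,0,-1],[0,0,0,0,0,0,-1]])

```text
clock: 21.17
position: [0.3874, -0.0663, 0.2796]
ee_rot: [0.704, 0.705, 0.064, 0.064]
ft_force: [1.2, 0.4, -0.5]
grip_width: -0.002
grasp_force: 0.0
```

```bash
python3 -c "
from h import *
print(workorder.hand_in())"
```

```text
the job is handed in; nothing more can be done
None
```

The job is handed in at about 21 s: the torch lies flat in the tray's left half, the lid measures shut, and both latches measure flat against the front. The hand-in returned no verdict, the lid slipped off the finger for its last few degrees, the wrist force spiked once to about 84 N as the arm reconfigured near a joint limit, and I viewed 11 pictures against the limit of 10.

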